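# Clean down the tabletop griddle

## Robot

A 6-joint arm with a two-finger parallel gripper is mounted at the origin on the work surface. World frame = base frame: x ahead of the robot, y to its left, z up, the work surface at z = 0. Lengths are in m, angles in degrees, forces in N, time in s.
With the tool pointing down it reaches from about 0.4 to 0.825 m from the base axis. Payload 7 kg.
Tool frame: the origin (TCP) lies between the finger pads; the fingertips stand ctrl.nose_length ahead of it and the grasp point (between the pads) lies 2 mm behind it (ctrl.nose_length is the distance from the TCP to the fingertips, in m); z points along the fingers, y is the line along which they close (so a half turn about z gives the same grasp; the last joint's range is limited). The gripper opens to 88 mm and grips with 3 to 60 N. Pads are 19 mm wide; open, the fingers measure 130 mm over their backs; the gripper's body (78 mm by 193 mm) begins 47 mm behind the grasp point.
Start: joints at [-58.551, 20.546, 0.682, 0, -70.136, -16.507], TCP at [0.174, -0.652, 0.206] pointing down, gripper open.
Joint ranges: [-176.03, 176.03], [-82.01, 121.73], [-58.28, 71.71], [-173.87, 95.51], [-174.79, -0.11], [-173.66, 173.66]. Speed limits (degrees/s): [136.94, 136.94, 172.46, 180, 180, 180].

## Interface

Orientations are given as [roll, pitch, yaw] about the fixed x, y, z axes, in that order (R = Rz(yaw) Ry(pitch) Rx(roll)).
In Python, from plant import ctrl gives the robot as it stands.
- The arm moves only by the tool apply_moves, never from a script. Its argument "commands" is a list of rows, each a list of 3 entries, a list of its own where there are three numbers: the shift along the world's x, y, z in cm, then the turn about the world's z in rad, then the closure, from 0 (fully open) to 1 (shut). In form: [[[x, y, z], turn, jaw], ...]. A call has 1 to 20 rows; each row is the pose to reach, as a shift and turn from the pose commanded when the call began; what a row does not reach only later rows make up. A row lasts 1/12 s, in which the tool goes at most 41.7 mm and 7.16 degrees, less where a joint would pass 70% of its speed; a pose out of reach is approached as far as the arm can. A call with a gripper value outside its range is refused whole. The fingers move at their own pace and stop on an object; the grip force is fixed at half the most. Time passes only in rows, so rows that repeat a pose let the fingers close. It gives the time, the measured TCP pose, the force, the opening and the grip force at its end, in the units of the state.
- ctrl.get_obs(): the state, without advancing time (a new reading comes with each control period).
- ctrl.snapshot(name): name is "scene" or "top"; returns a dict with "img" (480x640x3 uint8, red, green, blue), "fx", "fy", "cx", "cy" (pixels), "T" (4x4, takes a point from camera to world coordinates). Camera axes: x right, y up, looking along -z (the intrinsics and any distortion apply to the point x, -y, -z); pixel columns grow to the right and rows downward; lengths in m; the calibration is good to about 2 mm. A picture is of the moment at which its call begins. There is no depth.
- ctrl.close_job(): hands the job in; it is judged then, once.
Trained networks look in a picture, given as the dict that the camera call returned (one of the last four; its "shot" number tells which), for a name from the list of things; names that differ only in an ending like _2 or _b are one class to them, and where a whole thing is asked for, a point or a joint stands for the part that bears it (a point fixed in the world has none). Each returns a list of dicts, best first, with "score" (0 to 1); they miss things now and then, are a little off and sometimes report something else, mostly with a low value. They report only what shows in the picture. A call takes as long as a camera call. They do not tell look-alikes from the thing itself.
- ctrl.search_frame(picture, target): "at" ([column, row] in pixels, amid what is visible of it).
- ctrl.spot_point(picture, target): "at" ([column, row] in pixels: a listed point, or the origin of a listed thing).
The state is a dict: "clock": time; "joint_pos": joint angles; "qvel": joint speeds; "tau": joint torques, N m; "tool_pos": TCP position; "orientation": TCP orientation; "force": force on the tool from outside, world axes, zero at the start; "moment": the same for the moment, N m; "opening": finger opening in m; "gripper_force": force on a finger pad.
Only numpy, scipy, OpenCV 4.12 (cv2) and the standard library are available. Lean on these libraries where they do the work, as an engineer would, in place of code of your own. Each camera call takes 0.05 s, during which the arm holds its last target. There are 200 camera calls.

## Task

The cooking is over: first turn off all four switches of the power strip in one sweep of a fingertip along the row, without lifting the finger away from the row before the last one is off. Then scrape every vegetable scrap off the griddle over its open front edge into the scrap tray with the red scraper (do not touch the scraps with the fingers), and stand the scraper upright back on its blue tile. Slide the tray along its track to the open end, lift it off and stand it with all the scraps in it on the green mat, all four legs on the mat, and leave the kettle, soap bottle and mug alone.

Things in the scene. Friction and masses are not known exactly. Their poses are not given: they have to be found in the camera images.
- strip: White power strip fixed to the counter, 300 x 84 mm, 34 mm high. Origin: centre of its underside; x along its length, z up; flat face at z 34 mm. Four red rocker switches in a row along x at y -22 mm. Sockets in a row at y +20 mm, two with low plugs (tops at z 52 mm, nearest plug face at y +7 mm).
- switch1 (a joint): Red rocker of the strip, centre at strip x +75, y -22 mm; 40 mm long (x), 20 wide, shaped as a shallow V seen from the side. 0 = on: its half towards +x lies flat, 1.5 mm above the strip's face, its half towards -x slopes up to a tip 11 mm above the face. 0.5 rad = off, the other way round; over 0.30 counts as off. It stays where it is left; about 1 N at the tip tips it.
- switch2 (a joint): The same, centre at strip x +25 mm. How the row is swept off: lower a fingertip over the bare face between switch1 and the strip's +x end (about x +115 mm), its end 2.5 to 4 mm above the face, and draw it towards -x until beyond switch4: it rides over each flat half and presses each raised half down.
- switch3 (a joint): The same, centre at strip x -25 mm. Swept the other way (towards +x) a finger catches on the raised tips. The finger should measure no more than 25 mm along the row.
- switch4 (a joint): The same, centre at strip x -75 mm.
- griddle: Fixed steel griddle, 250 x 250 mm, dark flat plate on top at z 70 mm. Origin: centre of its underside; its open front faces -x; z up. Plate: x -125 (open front edge) to +105, y -105 to +105 mm. Guards 6 mm thick, 25 mm high above the plate, stand along both sides and the back. The tray's track lies on the counter in front, along y at x -169 mm, 48 mm wide, top at z 22 mm, y -160 to +130 mm.
- tray: Loose steel scrap tray, pan 80 (x) x 222 (y) x 44 mm deep, walls 3 mm, 0.28 to 0.46 kg. Origin: centre of the pan's underside; z up. At home it rests on the track, axes parallel to the griddle's, origin at griddle x -169, y 0, z 22 mm: rim 4 mm below the plate, back wall 4 mm before the plate's edge. Four corner legs, 16.5 mm long, carry it on a flat surface.
- tray_handle (a point): Middle of the tray's rigid black handle, a flat bar 12 mm thick (x), 120 long (y), 26 high, its middle 78 mm above the pan's underside: take it from above. A T-foot under the pan is held under the track's lips (2 mm play): the tray only slides, towards the griddle's -y (the other way is an end stop). After 118 to 130 mm the lips end: it can stand there and lifts straight up.
- scraper: Loose red scraper block, 0.18 to 0.29 kg, stands on its blade. Foot 34 mm thick (x), 100 wide (y), 22 high; above it an upright handle 22 mm thick (x), 80 wide (y), up to z 75 mm. Origin: centre of its underside; z up. Front and back alike; either 100 mm face pushes. Take it by the handle from above, about 52 mm above its underside, fingers closing along its x.
- tile: Blue ceramic tile fixed to the counter, the scraper's place: 160 (x) x 85 (y) mm, 6 mm thick. Origin: centre of its underside. The scraper stands on it with its 100 mm width roughly along the tile's x.
- mat: Green rubber mat fixed to the counter beside the sink: 280 (x) x 170 (y) mm, 5 mm thick. Origin: centre of its underside. The tray fits on it with its length (tray y) along the mat's x.
- tray_leg1 (a point): Centre of the underside of a tray leg (8 mm thick), at tray x -33 mm, y -100 mm, z -16.5 mm.
- tray_leg2 (a point): Centre of the underside of a tray leg (8 mm thick), at tray x -33 mm, y +100 mm, z -16.5 mm.
- tray_leg3 (a point): Centre of the underside of a tray leg (8 mm thick), at tray x +33 mm, y -100 mm, z -16.5 mm.
- tray_leg4 (a point): Centre of the underside of a tray leg (8 mm thick), at tray x +33 mm, y +100 mm, z -16.5 mm.
- scrap1: Loose vegetable scrap (a thick carrot round, orange), a disc 30 mm across and 12 mm thick, 10 g, flat on the griddle at the start; 3 to 6 of the six are there (the others read None). Origin: centre of its underside.
- scrap2: Loose vegetable scrap (a thick courgette round, green with a pale face), a disc 30 mm across and 12 mm thick, 10 g, flat on the griddle at the start; 3 to 6 of the six are there (the others read None). Origin: centre of its underside.
- scrap3: Loose vegetable scrap (a thick carrot round, orange), a disc 30 mm across and 12 mm thick, 10 g, flat on the griddle at the start; 3 to 6 of the six are there (the others read None). Origin: centre of its underside.
- scrap4: Loose vegetable scrap (a thick courgette round, green with a pale face), a disc 30 mm across and 12 mm thick, 10 g, flat on the griddle at the start; 3 to 6 of the six are there (the others read None). Origin: centre of its underside.
- scrap5: Loose vegetable scrap (a thick carrot round, orange), a disc 30 mm across and 12 mm thick, 10 g, flat on the griddle at the start; 3 to 6 of the six are there (the others read None). Origin: centre of its underside.
- scrap6: Loose vegetable scrap (a thick courgette round, green with a pale face), a disc 30 mm across and 12 mm thick, 10 g, flat on the griddle at the start; 3 to 6 of the six are there (the others read None). Origin: centre of its underside.
- kettle: White electric kettle, 130 mm across, 180 mm high, standing loose at the back left. Leave alone. Origin: centre of its underside.
- soap: Orange dish-soap bottle, 60 mm across, 170 mm high, standing loose at the back right. Leave alone. Origin: centre of its underside.
- mug: White mug, 80 mm across, 90 mm high, standing loose behind the griddle. Leave alone. Origin: centre of its underside.
Not all that is in view belongs to the job. Of the things like the scraper, leave any that is yellow; of the rest the larger one is meant.

How it is judged (in metres and radians):
On the way, in this order (a step that is already met when the one before it is completed fails the run):
1. all four switches of the power strip are off (value of joint each of switch1, switch2, switch3, switch4 above 0.3 rad), for 0.2 s.
2. all the scraps lie in the tray, the tray still in its place on the track before the griddle's front edge (x of scrap1 in the frame of tray between -0.038 and 0.038 m and y of scrap1 in the frame of tray between -0.11 and 0.11 m and z of scrap1 in the frame of tray between -0.003 and 0.044 m and x of scrap2 in the frame of tray between -0.038 and 0.038 m and y of scrap2 in the frame of tray between -0.11 and 0.11 m and z of scrap2 in the frame of tray between -0.003 and 0.044 m and x of scrap3 in the frame of tray between -0.038 and 0.038 m and y of scrap3 in the frame of tray between -0.11 and 0.11 m and z of scrap3 in the frame of tray between -0.003 and 0.044 m and x of scrap4 in the frame of tray between -0.038 and 0.038 m and y of scrap4 in the frame of tray between -0.11 and 0.11 m and z of scrap4 in the frame of tray between -0.003 and 0.044 m and x of scrap5 in the frame of tray between -0.038 and 0.038 m and y of scrap5 in the frame of tray between -0.11 and 0.11 m and z of scrap5 in the frame of tray between -0.003 and 0.044 m and x of scrap6 in the frame of tray between -0.038 and 0.038 m and y of scrap6 in the frame of tray between -0.11 and 0.11 m and z of scrap6 in the frame of tray between -0.003 and 0.044 m and x of tray in the frame of griddle between -0.181 and -0.157 m and y of tray in the frame of griddle between -0.05 and 0.02 m and z of tray in the frame of griddle below 0.03 m), for 0.2 s.
3. the tray, still down on the track, has been slid to the track's open end with all the scraps in it (x of scrap1 in the frame of tray between -0.038 and 0.038 m and y of scrap1 in the frame of tray between -0.11 and 0.11 m and z of scrap1 in the frame of tray between -0.003 and 0.044 m and x of scrap2 in the frame of tray between -0.038 and 0.038 m and y of scrap2 in the frame of tray between -0.11 and 0.11 m and z of scrap2 in the frame of tray between -0.003 and 0.044 m and x of scrap3 in the frame of tray between -0.038 and 0.038 m and y of scrap3 in the frame of tray between -0.11 and 0.11 m and z of scrap3 in the frame of tray between -0.003 and 0.044 m and x of scrap4 in the frame of tray between -0.038 and 0.038 m and y of scrap4 in the frame of tray between -0.11 and 0.11 m and z of scrap4 in the frame of tray between -0.003 and 0.044 m and x of scrap5 in the frame of tray between -0.038 and 0.038 m and y of scrap5 in the frame of tray between -0.11 and 0.11 m and z of scrap5 in the frame of tray between -0.003 and 0.044 m and x of scrap6 in the frame of tray between -0.038 and 0.038 m and y of scrap6 in the frame of tray between -0.11 and 0.11 m and z of scrap6 in the frame of tray between -0.003 and 0.044 m and y of tray in the frame of griddle between -0.2 and -0.112 m and x of tray in the frame of griddle between -0.181 and -0.157 m and z of tray in the frame of griddle below 0.03 m), for 0.1 s.
At the end, for the whole second after the job is handed in: All four switches off (over 0.30 rad); the tray upright (within 0.08 rad) and at rest with the centres of all four legs on the green mat; every scrap that was there lying inside the tray, below its rim; the scraper upright (within 0.08 rad) and at rest on the blue tile, its centre over the tile (all of step 1 and x of scrap1 in the frame of tray between -0.038 and 0.038 m and y of scrap1 in the frame of tray between -0.11 and 0.11 m and z of scrap1 in the frame of tray between -0.003 and 0.044 m and x of scrap2 in the frame of tray between -0.038 and 0.038 m and y of scrap2 in the frame of tray between -0.11 and 0.11 m and z of scrap2 in the frame of tray between -0.003 and 0.044 m and x of scrap3 in the frame of tray between -0.038 and 0.038 m and y of scrap3 in the frame of tray between -0.11 and 0.11 m and z of scrap3 in the frame of tray between -0.003 and 0.044 m and x of scrap4 in the frame of tray between -0.038 and 0.038 m and y of scrap4 in the frame of tray between -0.11 and 0.11 m and z of scrap4 in the frame of tray between -0.003 and 0.044 m and x of scrap5 in the frame of tray between -0.038 and 0.038 m and y of scrap5 in the frame of tray between -0.11 and 0.11 m and z of scrap5 in the frame of tray between -0.003 and 0.044 m and x of scrap6 in the frame of tray between -0.038 and 0.038 m and y of scrap6 in the frame of tray between -0.11 and 0.11 m and z of scrap6 in the frame of tray between -0.003 and 0.044 m and x of tray_leg1 in the frame of mat between -0.14 and 0.14 m and y of tray_leg1 in the frame of mat between -0.085 and 0.085 m and z of each of tray_leg1, tray_leg2, tray_leg3, tray_leg4 in the frame of mat below 0.011 m and x of tray_leg2 in the frame of mat between -0.14 and 0.14 m and y of tray_leg2 in the frame of mat between -0.085 and 0.085 m and x of tray_leg3 in the frame of mat between -0.14 and 0.14 m and y of tray_leg3 in the frame of mat between -0.085 and 0.085 m and x of tray_leg4 in the frame of mat between -0.14 and 0.14 m and y of tray_leg4 in the frame of mat between -0.085 and 0.085 m and angle between each of tray, scraper's own z axis and vertical below 0.08 rad and linear speed of each of tray, scraper below 0.02 m/s and z of scraper in the frame of tile between 0.002 and 0.011 m and x of scraper in the frame of tile between -0.08 and 0.08 m and y of scraper in the frame of tile between -0.0425 and 0.0425 m); the robot touches nothing.
It fails at once if the finger is lifted well away from the bank (gripper's grasp point more than about 100 mm above the strip's face) when some but not all of the switches are off (value of joint any of switch1, switch2, switch3, switch4 above 0.3 rad and not (value of joint each of switch1, switch2, switch3, switch4 above 0.3 rad) and z of the grasp point in the frame of strip above 0.14 m).
It fails at once if a scrap is touched with the fingers (contact force between the fingers and scrap1 above 0.5 N or contact force between the fingers and scrap2 above 0.5 N or contact force between the fingers and scrap3 above 0.5 N or contact force between the fingers and scrap4 above 0.5 N or contact force between the fingers and scrap5 above 0.5 N or contact force between the fingers and scrap6 above 0.5 N).
It fails at once if the kettle, the soap bottle or the mug is moved more than 30 mm or tipped (distance of any of kettle, soap, mug from where it was at the start of the episode above 0.03 m or angle between any of kettle, soap, mug's own z axis and vertical above 0.3 rad).
Of scrap1, scrap2, scrap3, scrap4, scrap5, scrap6 only 3 to 6 are there at a start; the rules pass over those that are not, and their reading is None.
At some moment in a run one of scrap1, scrap2, scrap3, scrap4, scrap5, scrap6 may be knocked a few centimetres aside while the robot is not near it.
It also fails if it takes over 192 s, if anything falls off the work surface, if the arm or the gripper's body presses on something with over 40 N, if the wrist force passes 120 N, or if a joint passes its speed limit or range.

## Working session

There is one attempt and no reset: what is moved stays moved. The work goes in short steps, Python scripts to look and compute and a tool call to move; the robot and the scene stay as the last step left them, time stands still between calls to the robot, and variables do not carry over. Pictures are saved under pics/ and viewed, at most 14 in all, crops included, and the job is handed in when it is done.

Besides the shell and the picture viewer there is one more tool, called after "Emit:" as name(argument=value, ...) on one line, values as JSON. apply_moves: Moves the arm, as the interface text tells. Its arguments: {"type":"object","properties":{"commands":{"type":"array"}},"required":["commands"]}

```bash
mkdir -p pics; ls; cat > h.py <<'E'
import numpy as np, cv2
from plant import ctrl
def shot(n,f=None):
    s=ctrl.snapshot(n)
    if f: cv2.imwrite('pics/'+f,s['img'][:,:,::-1])
    return s
def w(s,px,z):
    u,v=px;d=np.array([(u-s['cx'])/s['fx'],-(v-s['cy'])/s['fy'],-1.]);T=np.array(s['T'])
    D=T[:3,:3]@d;o=T[:3,3];return o+D*(z-o[2])/D[2]
def p(s,X):
    T=np.array(s['T']);c=T[:3,:3].T@(np.array(X)-T[:3,3]);return [s['cx']+s['fx']*c[0]/-c[2],s['cy']-s['fy']*c[1]/-c[2]]
E
python3 - <<'E'
from h import *
np.set_printoptions(precision=3,suppress=True)
print(ctrl.nose_length, ctrl.get_obs())
for n in ['scene','top']:
    s=shot(n,n+'0.png'); print(n,s['fx'],s['fy'],s['cx'],s['cy'],np.array(s['T']),[k for k in s])
    for t,z in dict(strip=0,switch1=.036,switch2=.036,switch3=.036,switch4=.036,griddle=0,tray=.022,tray_handle=.1,scraper=.006,tile=0,mat=0,scrap1=.07,scrap2=.07,kettle=0,soap=0,mug=0).items():
        for r in ctrl.spot_point(s,t): 
            if r['score']>.2: print(t,round(r['score'],2),np.round(r['at'],1),w(s,r['at'],z)[:2])
E
```

```text
pics
0.017 {'clock': 0.0, 'joint_pos': array([-58.55 ,  20.592,   0.634,  -0.021, -70.135, -16.507]), 'qvel': array([ 0.031,  0.026,  0.   , -0.015, -0.039, -0.06 ]), 'tau': array([ -0.001, -58.272,  29.305,   6.998,   0.007,  -0.   ]), 'tool_pos': array([ 0.174, -0.652,  0.205]), 'orientation': array([ 179.905,   -0.007, -165.064]), 'force': array([ 0.273,  0.046, -0.376]), 'moment': array([-0.015, -0.016,  0.04 ]), 'gripper_force': 0.0, 'opening': 0.08762980074706006}
scene 613.6687194606743 613.6687194606743 321.7534876481765 249.91210420280058 [[-0.859 -0.375  0.35   0.966]
 [ 0.512 -0.603  0.611  0.839]
 [-0.018  0.704  0.71   1.06 ]
 [ 0.     0.     0.     1.   ]] ['img', 'fx', 'fy', 'cx', 'cy', 'T', 'shot']
strip 0.66 [435.6 398. ] [0.464 0.394]Traceback (most recent call last):
  File "<stdin>", line 7, in <module>
ValueError: it knows: griddle, kettle, mat, mug, scrap, scraper, soap, strip, tile, tray, tray_handle, tray_leg
```

```bash
python3 - <<'E'
from h import *
np.set_printoptions(precision=3,suppress=True)
for n in ['scene','top']:
    s=shot(n,n+'0.png'); print(n,np.array(s['T'])[:3,3],s['fx'],s['cx'],s['cy'])
    for t,z in dict(strip=0,griddle=0,tray=.022,tray_handle=.1,scraper=.006,tile=0,mat=0,scrap=.07,tray_leg=.005,kettle=0,soap=0,mug=0).items():
        for r in ctrl.spot_point(s,t): 
            if r['score']>.2: print(t,round(r['score'],2),np.round(r['at'],1),w(s,r['at'],z)[:2])
E
```

```text
scene [0.966 0.839 1.06 ] 613.6687194606743 321.7534876481765 249.91210420280058
strip 0.86 [437.4 396.5] [0.459 0.393]
strip 0.41 [328.1 254.7] [ 0.44  -0.052]
strip 0.31 [361.5 245. ] [ 0.353 -0.037]
griddle 0.7 [293.1 300.2] [0.581 0.029]
tray 0.8 [353.4 271.6] [0.429 0.044]
tray_handle 0.88 [360.3 248.2] [0.419 0.053]
scraper 0.85 [529.7 334.2] [0.203 0.379]
scraper 0.84 [403.1 356.8] [0.464 0.285]
scraper 0.73 [451.3 300.2] [0.283 0.219]
tile 0.64 [404.9 349. ] [0.446 0.268]
tile 0.6 [292.  280.3] [ 0.554 -0.025]
mat 0.85 [234.3 201.4] [ 0.549 -0.352]
scrap 0.53 [301.1 251.7] [ 0.522 -0.033]
scrap 0.49 [293.5 276.7] [0.573 0.025]
scrap 0.47 [277.3 264.5] [ 0.586 -0.026]
tray_leg 0.87 [351.4 245.5] [ 0.378 -0.044]
tray_leg 0.83 [366.6 307.9] [0.455 0.138]
tray_leg 0.8 [392.7 298.5] [0.39  0.146]
tray_leg 0.71 [326.4 250.6] [ 0.438 -0.062]
kettle 0.87 [284.1 402. ] [0.721 0.247]
soap 0.89 [185.7 253.1] [ 0.731 -0.239]
soap 0.61 [275.2 263.1] [ 0.561 -0.094]
mug 0.77 [201.3 335.5] [0.797 0.012]
mug 0.32 [404.9 351.9] [0.45  0.274]
top [0.102 0.017 1.79 ] 624.8812700217965 308.76809
[... 451 characters left out ...]
276.3] [0.451 0.271]
scraper 0.55 [268.9 273.4] [0.457 0.138]
scraper 0.49 [438.2 240.2] [ 0.547 -0.361]
tile 0.86 [218.1 282.2] [0.435 0.286]
mat 0.7 [436.4 242.2] [ 0.543 -0.356]
scrap 0.6 [307.6 228.6] [0.573 0.023]
scrap 0.57 [325.7 228.7] [ 0.572 -0.029]
scrap 0.52 [280.8 225. ] [0.585 0.099]
scrap 0.4 [327.7 244.9] [ 0.524 -0.033]
tray_leg 0.95 [340.1 276.8] [ 0.444 -0.069]
tray_leg 0.94 [337.7 301.4] [ 0.372 -0.06 ]
tray_leg 0.79 [268.6 273. ] [0.459 0.139]
tray_leg 0.6 [269.3 296. ] [0.391 0.137]
kettle 0.58 [236.8 190.7] [0.715 0.234]
soap 0.7 [218.5 280.4] [0.441 0.285]
soap 0.67 [386.8 185.5] [ 0.722 -0.218]
mug 0.82 [309.6 166.4] [0.788 0.014]
mug 0.27 [183.8 279.1] [0.446 0.387]
```

View pics/scene0.png

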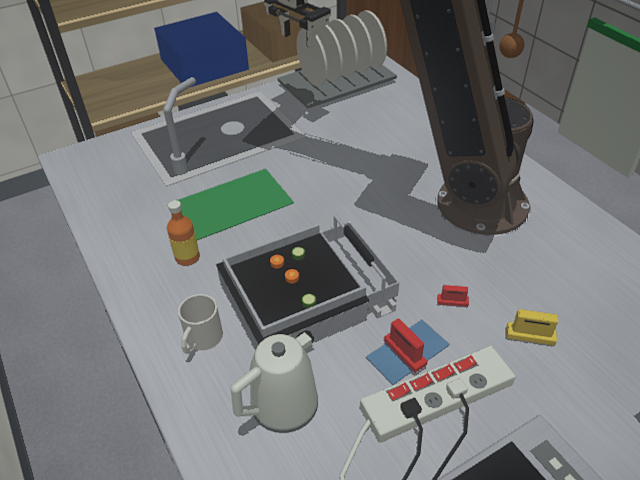

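View pics/top0.png

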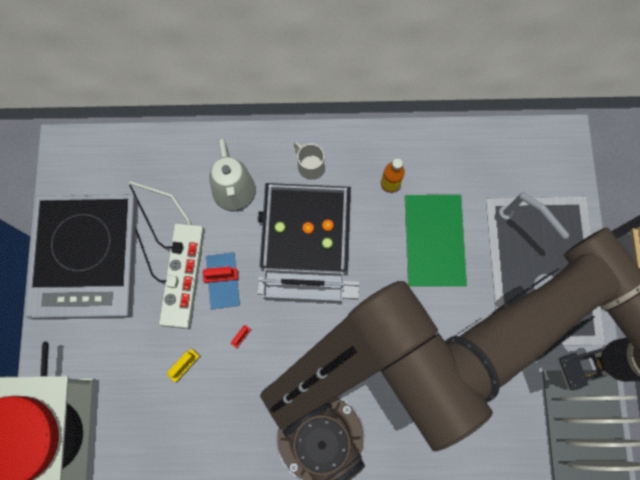

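Candidates for the scraper are the large red one on the blue tile (scene 404,345; top 220,274), a small red one (scene 453,296; top 240,336) and a yellow one (scene 533,327; top 184,365). I choose the large red one on the tile. The four scraps are in top at (280,227), (308,228), (328,225) and (327,243).

```bash
cat >> h.py <<'E'
def blobs(s,lo,hi,mn=15):
    h=cv2.cvtColor(s['img'],cv2.COLOR_RGB2HSV);m=cv2.inRange(h,np.array(lo),np.array(hi))
    n,l,st,c=cv2.connectedComponentsWithStats(m);return m,l,[(i,st[i,4],c[i]) for i in range(1,n) if st[i,4]>=mn]
def rect(s,l,i,z):
    ys,xs=np.nonzero(l==i);P=np.array([w(s,(x,y),z)[:2] for x,y in zip(xs,ys)],np.float32)
    return cv2.minAreaRect(P*1000)
E
python3 - <<'E'
from h import *
np.set_printoptions(precision=3,suppress=True)
ims=[]
for n in ['scene','top']:
    s=shot(n)
    print(n)
    for nm,lo,hi,z,mn in [('mat',(50,100,60),(75,255,255),.005,800),('tile',(95,90,60),(115,255,255),.006,200),('red',(0,150,120),(3,255,255),.04,15),('red2',(174,150,120),(180,255,255),.04,15),('orange',(6,150,120),(16,255,255),.076,15),('green',(30,60,90),(48,255,255),.076,15)]:
        m,l,b=blobs(s,lo,hi,mn)
        for i,a,c in b:
            X=w(s,c,z)
            if 0.1<X[0]<.85 and abs(X[1])<.55: print(nm,a,c,X[:2],rect(s,l,i,z) if nm in('mat','tile') else '')
    r=(330,230,560,450) if n=='scene' else (150,170,370,390)
    c=s['img'][r[1]:r[3],r[0]:r[2]];ims.append(cv2.resize(c,(400,400),interpolation=cv2.INTER_CUBIC))
cv2.imwrite('pics/c1.png',np.hstack(ims)[:,:,::-1])
E
```

```text
scene
mat 4180 [233.605 202.888] [ 0.555 -0.341] ((553.7247314453125, -345.50128173828125), (169.2118377685547, 271.4740905761719), 89.1228256225586)
tile 679 [428.834 339.255] [0.391 0.278] ((398.7735900878906, 272.47161865234375), (61.55086898803711, 83.10153198242188), 5.7885260581970215)
tile 879 [388.629 363.853] [0.499 0.284] ((498.3652038574219, 283.88800048828125), (52.379425048828125, 83.23686218261719), 6.340690612792969)
red 120 [455.058 288.417] [0.277 0.217] 
red 111 [452.577 300.613] [0.304 0.241] 
red 330 [407.427 333.518] [0.438 0.261] 
red 235 [406.102 354.468] [0.472 0.302] 
red 139 [465.122 363.489] [0.386 0.38 ] 
red 149 [443.577 372.57 ] [0.435 0.374] 
red 152 [421.395 381.73 ] [0.484 0.368] 
red 155 [398.684 391.058] [0.533 0.362] 
orange 369 [179.504 226.447] [ 0.727 -0.253] 
orange 127 [276.598 260.764] [ 0.584 -0.032] 
orange 132 [291.439 275.174] [0.577 0.023] 
green 95 [297.884 251.053] [ 0.529 -0.034] 
green 115 [308.409 298.687] [0.579 0.1  ] 
top
mat 5159 [434.871 240.285] [ 0.548 -0.351] ((550.845703125, -351.0233459472656), (167.35821533203125, 273.478271484375), 88.85914611816406)
tile 338 [220.923 259.967] [0.5   0.278] ((501.6587219238281, 279.3805847167969), (80.07644653320312, 38.95547103881836), 88.90402221679688)
tile 721 [223.492 294.098] [0.399 0.269] ((399.35809326171875, 268.9787292480469), (74.6339111328125, 81.71136474609375), 5.628174781799316)
red 62 [192.016 249.161] [0.526 0.357] 
red 64 [189.266 266.25 ] [0.476 0.364] 
red 297 [219.296 273.586] [0.453 0.277] 
red 60 [186.9   282.967] [0.427 0.369] 
red 65 [184.431 300.123] [0.378 0.375] 
red 146 [239.897 335.849] [0.275 0.217] 
orange 205 [393.224 173.459] [ 0.732 -0.229] 
orange 90 [327.256 224.689] [ 0.582 -0.033] 
orange 95 [307.684 227.295] [0.575 0.022] 
green 96 [279.344 226.594] [0.579 0.103] 
green 97 [326.856 242.34 ] [ 0.53  -0.031]
```

View pics/c1.png

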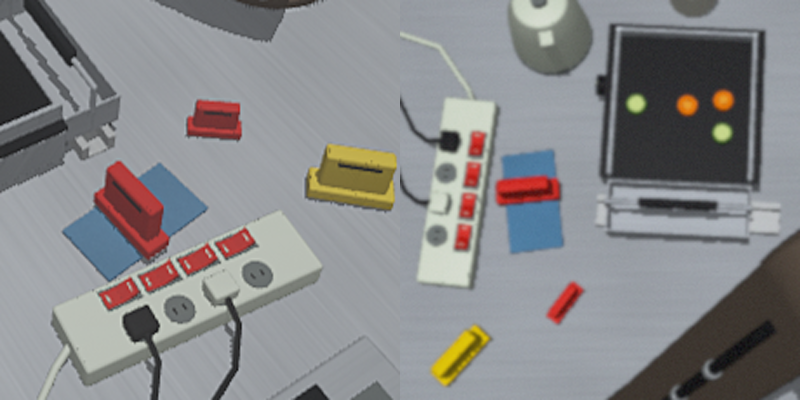

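The crop confirms it: the big red scraper stands across the blue tile, and its width lies along world y. The rocker row is on the strip's -y side, with yaw about -7°. First I do the sweep.

Emit:
apply_moves(commands=[[[0,0,6],0,1],[[32,35,8],-0.384,1],[[32,35,8],-0.384,1],[[32,35,8],-0.384,1],[[32,35,8],-0.384,1],[[32,35,8],-0.384,1],[[32,35,8],-0.384,1],[[32,35,8],-0.384,1],[[32,35,8],-0.384,1],[[32,35,8],-0.384,1],[[32,35,8],-0.384,1],[[32,35,8],-0.384,1],[[32,35,8],-0.384,1],[[32,35,8],-0.384,1]])

```text
clock: 2.67
tool_pos: [0.497, -0.2991, 0.2861]
orientation: [180.0, 0.1, 173.2]
force: [-0.2, -0.1, -0.7]
opening: 0.0019
gripper_force: 0.0
```

Emit:
apply_moves(commands=[[[7.6,65.2,0],0,1],[[7.6,65.2,0],0,1],[[7.6,65.2,0],0,1],[[7.6,65.2,0],0,1],[[7.6,65.2,0],0,1],[[7.6,65.2,0],0,1],[[7.6,65.2,0],0,1],[[7.6,65.2,0],0,1],[[7.6,65.2,0],0,1],[[7.6,65.2,0],0,1],[[7.6,65.2,0],0,1],[[7.6,65.2,0],0,1],[[7.6,65.2,0],0,1],[[7.6,65.2,0],0,1],[[7.6,65.2,0],0,1],[[7.6,65.2,0],0,1],[[7.6,65.2,0],0,1],[[7.6,65.2,0],0,1],[[7.6,65.2,0],0,1]])

```text
clock: 4.25
tool_pos: [0.57, 0.3495, 0.2855]
orientation: [-180.0, -0.0, 173.0]
force: [-1.2, -0.6, -0.1]
opening: 0.0007
gripper_force: 0.0
```

Emit:
apply_moves(commands=[[[0,0.3,-4],0,1],[[0,0.3,-8],0,1],[[0,0.3,-12],0,1],[[0,0.3,-16],0,1],[[0,0.3,-20],0,1],[[0,0.3,-21],0,1],[[0,0.3,-21],0,1]])

```text
clock: 4.83
tool_pos: [0.5688, 0.3501, 0.0732]
orientation: [-179.7, -0.2, 172.9]
force: [-0.3, -0.4, 0.9]
opening: 0.0006
gripper_force: 0.0
```

```bash
python3 - <<'E'
from h import *
o=ctrl.get_obs();print(o['tool_pos'],o['force'])
ims=[]
for n,r in [('scene',(330,280,550,445)),('top',(130,200,270,340))]:
    s=shot(n);im=s['img'].copy()
    ims.append(cv2.resize(im[r[1]:r[3],r[0]:r[2]],(400,400)))
    t=o['tool_pos']; print(p(s,[t[0],t[1],t[2]-.017]),p(s,[t[0],t[1],.034]))
cv2.imwrite('pics/c2.png',np.hstack(ims)[:,:,::-1])
E
```

```text
[0.56875683 0.35010802 0.07324903] [-0.28911968 -0.35957929  0.91724063]
[np.float64(380.07082744345604), np.float64(390.1286198084687)] [np.float64(379.4943068071002), np.float64(396.475098902873)]
[np.float64(193.7666765434736), np.float64(233.37215163649017)] [np.float64(195.1847906968095), np.float64(235.33504149181374)]
```

View pics/c2.png

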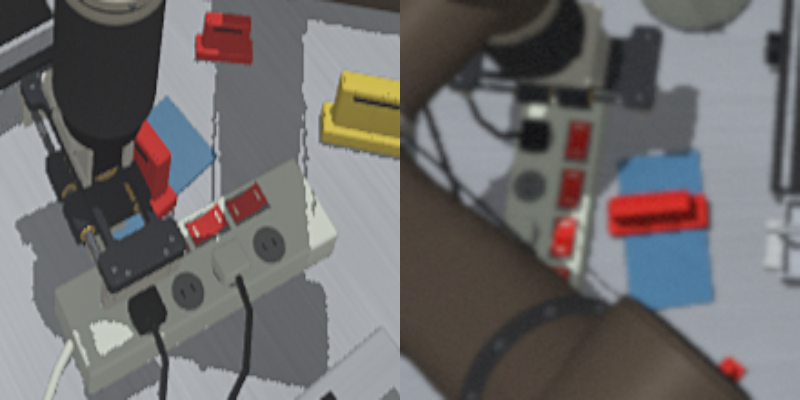

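Emit:
apply_moves(commands=[[[0,0,-0.5],0,1],[[0,0,-1.0],0,1],[[0,0,-1.5],0,1],[[0,0,-1.8],0,1],[[0,0,-1.8],0,1],[[0,0,-1.8],0,1]])

```text
clock: 5.43
tool_pos: [0.57, 0.3529, 0.0578]
orientation: [-180.0, -0.0, 173.0]
force: [-0.1, -0.3, 1.2]
opening: 0.0002
gripper_force: 0.0
```

Emit:
apply_moves(commands=[[[0,0,-0.35],0,1],[[0,0,-0.35],0,1],[[-1.5,0.18,-0.35],0,1],[[-3,0.37,-0.35],0,1],[[-4.5,0.55,-0.35],0,1],[[-6,0.73,-0.35],0,1],[[-7.5,0.92,-0.35],0,1],[[-9,1.1,-0.35],0,1],[[-10.5,1.29,-0.35],0,1],[[-12,1.47,-0.35],0,1],[[-13.5,1.65,-0.35],0,1],[[-15,1.84,-0.35],0,1],[[-16.5,2.02,-0.35],0,1],[[-18,2.2,-0.35],0,1],[[-19.5,2.39,-0.35],0,1],[[-21,2.57,-0.35],0,1],[[-22.5,2.75,-0.35],0,1],[[-23.7,2.9,-0.35],0,1],[[-23.7,2.9,-0.35],0,1],[[-23.7,2.9,-0.35],0,1]])

```text
clock: 7.1
tool_pos: [0.3325, 0.3822, 0.0546]
orientation: [180.0, 0.0, 173.0]
force: [-0.2, 0.9, 0.2]
opening: 0.0005
gripper_force: 0.0
```

```bash
python3 - <<'E'
from h import *
ims=[]
for n,r in [('scene',(330,320,530,450)),('top',(130,200,270,340))]:
    s=shot(n);im=s['img'].copy()
    ims.append(cv2.resize(im[r[1]:r[3],r[0]:r[2]],(400,400)))
cv2.imwrite('pics/c3.png',np.hstack(ims)[:,:,::-1])
E
```

```text
(no output)
```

View pics/c3.png

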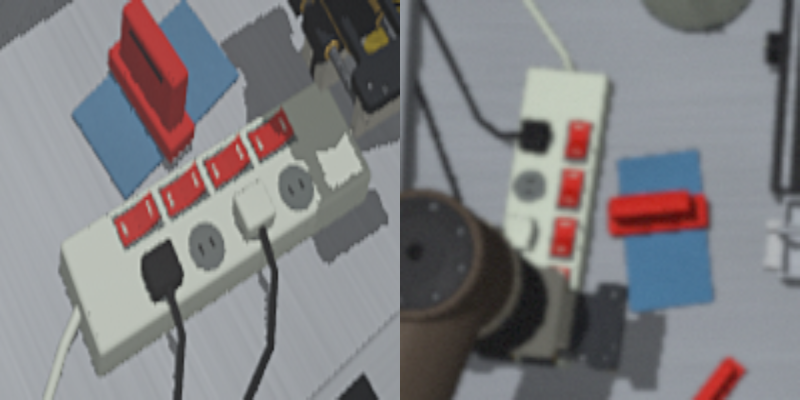

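```bash
python3 - <<'E'
from h import *
a=cv2.imread('pics/scene0.png')[:,:,::-1].copy();s=shot('scene');b=s['img']
im=np.hstack([cv2.resize(x[345:405,380:485],(400,340),interpolation=cv2.INTER_CUBIC) for x in (a,b)])
cv2.imwrite('pics/c4.png',im[:,:,::-1])
for q in (a,b):
    m,l,bl=blobs({'img':q},(0,150,60),(3,255,255),15)
    print([(int(A),np.round(c,1)) for i,A,c in bl if 385<c[0]<480 and c[1]>355])
E
```

```text
[(142, array([465.1, 363.5])), (150, array([443.6, 372.6])), (150, array([421.4, 381.7])), (154, array([398.7, 391.1]))]
[(139, array([464.8, 363.8])), (153, array([443.5, 372.6])), (152, array([421.4, 381.7])), (155, array([398.8, 391.1]))]
```

View pics/c4.png

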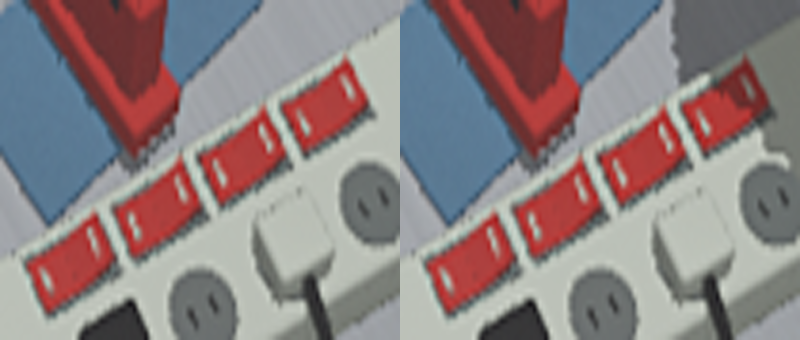

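```bash
python3 - <<'E'
from h import *
o=ctrl.get_obs();t=o['tool_pos'];print(t,o['joint_pos'])
ims=[]
for n in ('scene','top'):
    a=cv2.imread(f'pics/{n}0.png')[:,:,::-1].astype(int);s=shot(n);b=s['img'].astype(int)
    for X in [(.5295,.3595),(.480,.3655),(.431,.3715),(.382,.3775)]:
        u,v=np.round(p(s,[*X,.037])).astype(int)
        print(n,u,v,np.abs(a-b)[v-6:v+7,u-8:u+9].mean(),np.abs(a-b)[v-6:v+7,u-8:u+9].max())
    im=s['img'].copy(); u,v=np.round(p(s,[t[0],t[1],t[2]-.017])).astype(int);im[v,u]=(0,255,0)
    ims.append(cv2.resize(im[v-50:v+50,u-50:u+50],(400,400),interpolation=cv2.INTER_NEAREST))
cv2.imwrite('pics/c5.png',np.hstack(ims)[:,:,::-1])
E
```

```text
[0.33343015 0.3819666  0.05438487] [ 7.11142288e+01  1.38046606e+01 -3.15641745e+01  9.06428404e-03
 -4.46224406e+01 -1.68191341e+02]
scene 399 390 1.2021116138763197 3
scene 422 381 1.0497737556561086 3
scene 444 372 1.4856711915535445 6
scene 466 363 18.806938159879337 74
top 191 248 7.695324283559578 14
top 189 265 7.490196078431373 14
top 186 282 7.559577677224736 14
top 184 299 76.25037707390649 194
```

View pics/c5.png

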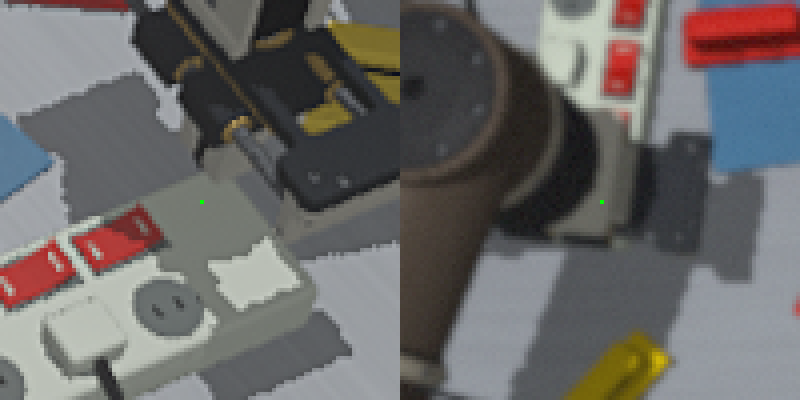

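The rockers are unchanged (pixel differences are about 1). In the picture no finger stands at the projected tip, the green dot, and the gripper seems to straddle the strip although the opening reads 0. I check this by moving the jaws here.

Emit:
apply_moves(commands=[[[-1,0.1,1],0,0],[[-1,0.1,1],0,0],[[-1,0.1,1],0,0],[[-1,0.1,1],0,0],[[-1,0.1,1],0,0],[[-1,0.1,1],0,0],[[-1,0.1,1],0,0],[[-1,0.1,1],0,0],[[-1,0.1,1],0,0],[[-1,0.1,1],0,0],[[-1,0.1,1],0,0],[[-1,0.1,1],0,0]])

```text
clock: 8.35
tool_pos: [0.323, 0.3828, 0.0643]
orientation: [-180.0, -0.0, 172.9]
force: [-0.2, 0.4, 0.2]
opening: 0.0748
gripper_force: 0.0
```

```bash
python3 - <<'E'
from h import *
o=ctrl.get_obs();t=o['tool_pos'];print(t,o['opening'])
s=shot('scene');im=s['img'].copy()
R=cv2.Rodrigues(np.array([0,0,np.radians(o['orientation'][2])]))[0]
print([np.round(p(s,[t[0],t[1],t[2]-.017]+R@[0,d,0]),1) for d in (-.044,0,.044)])
for d in (-.044,0,.044):
    u,v=np.round(p(s,[t[0],t[1],t[2]-.017]+R@[0,d,0])).astype(int);im[v-1:v+1,u-1:u+1]=(0,255,0)
b=cv2.resize(im[300:400,430:530],(600,600),interpolation=cv2.INTER_NEAREST)
cv2.imwrite('pics/c6.png',b[:,:,::-1])
E
```

```text
[0.32302612 0.38282391 0.06434388] 0.07477719699258704
[array([504.2, 365.6]), array([491.1, 348.7]), array([478.5, 332.5])]
```

View pics/c6.png

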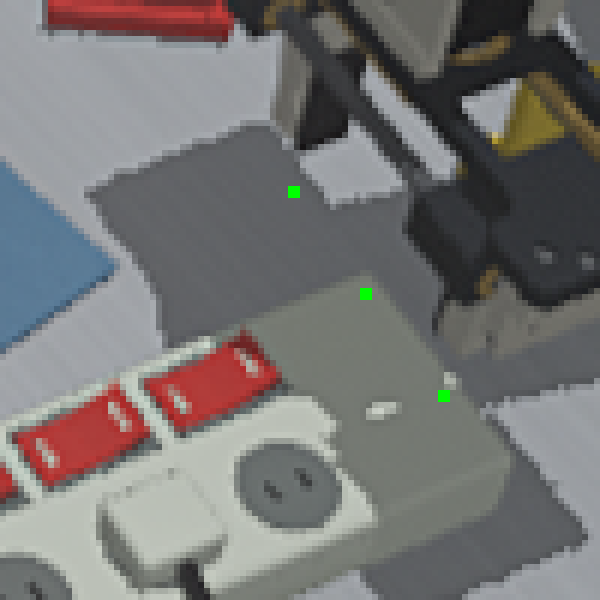

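Emit:
apply_moves(commands=[[[1.2,-0.1,0],0,1],[[1.2,-0.1,0],0,1],[[1.2,-0.1,0],0,1],[[1.2,-0.1,0],0,1],[[1.2,-0.1,0],0,1],[[1.2,-0.1,0],0,1],[[1.2,-0.1,0],0,1],[[1.2,-0.1,0],0,1],[[1.2,-0.1,0],0,1],[[1.2,-0.1,0],0,1],[[1.2,-0.1,-0.5],0,1],[[1.2,-0.1,-1.0],0,1],[[1.2,-0.1,-1.1],0,1],[[1.2,-0.1,-1.2],0,1],[[1.2,-0.1,-1.3],0,1],[[1.2,-0.1,-1.4],0,1],[[1.2,-0.1,-1.5],0,1]])

```text
clock: 9.82
tool_pos: [0.335, 0.3819, 0.0493]
orientation: [180.0, 0.0, 172.9]
force: [0.3, -0.2, -0.0]
opening: 0.0003
gripper_force: 0.0
```

```bash
python3 - <<'E'
from h import *
o=ctrl.get_obs();t=o['tool_pos'];print(t,o['opening'],o['force'])
ims=[]
for n in ('scene','top'):
    s=shot(n);im=s['img'].copy()
    u,v=np.round(p(s,t-[0,0,.017])).astype(int);im[v-1:v+1,u-1:u+1]=(0,255,0);print(u,v)
    ims.append(cv2.resize(im[v-50:v+50,u-50:u+50],(400,400),interpolation=cv2.INTER_CUBIC))
cv2.imwrite('pics/c7.png',np.hstack(ims)[:,:,::-1])
E
```

```text
[0.33503375 0.38191463 0.04929832] 0.0003023571881086003 [ 0.28364567 -0.16957794 -0.00164701]
485 355
182 316
```

View pics/c7.png

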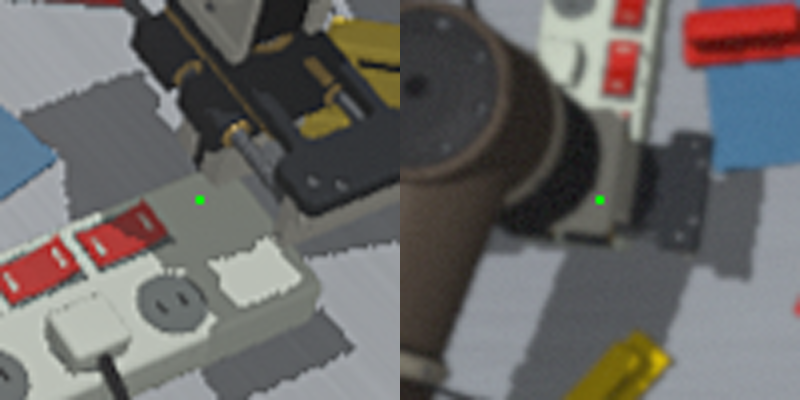

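Emit:
apply_moves(commands=[[[0,0,-0.1],0,1],[[0,0,-0.2],0,1],[[0,0,-0.3],0,1],[[0,0,-0.4],0,1],[[0,0,-0.5],0,1]])

```text
clock: 10.33
tool_pos: [0.335, 0.3818, 0.0443]
orientation: [180.0, -0.0, 172.9]
force: [0.1, -0.2, -0.2]
opening: 0.0008
gripper_force: 0.0
```

Emit:
apply_moves(commands=[[[0,0,-0.1],0,1],[[0,0,-0.2],0,1],[[0,0,-0.3],0,1],[[0,0,-0.3],0,1]])

```text
clock: 10.67
tool_pos: [0.335, 0.3818, 0.0411]
orientation: [-180.0, -0.0, 172.9]
force: [0.1, 0.4, -0.1]
opening: 0.0005
gripper_force: 0.0
```

Emit:
apply_moves(commands=[[[0,0,-0.1],0,1],[[0,0,-0.2],0,1],[[0,0,-0.2],0,1]])

```text
clock: 10.92
tool_pos: [0.335, 0.3817, 0.0392]
orientation: [-180.0, -0.0, 172.9]
force: [-0.4, 0.3, 0.3]
opening: 0.0003
gripper_force: 0.0
```

Emit:
apply_moves(commands=[[[0,0,-0.1],0,1],[[0,0,-0.2],0,1],[[0,0,-0.2],0,1]])

```text
clock: 11.17
tool_pos: [0.335, 0.3817, 0.0372]
orientation: [-180.0, -0.0, 172.9]
force: [-0.2, 0.3, 0.7]
opening: 0.0003
gripper_force: 0.0
```

Emit:
apply_moves(commands=[[[0,0,-0.1],0,1],[[0,0,-0.2],0,1],[[0,0,-0.2],0,1]])

```text
clock: 11.42
tool_pos: [0.335, 0.3817, 0.0351]
orientation: [-180.0, -0.0, 172.9]
force: [0.3, 0.8, 0.3]
opening: 0.0002
gripper_force: 0.0
```

```bash
python3 - <<'E'
from h import *
o=ctrl.get_obs();t=o['tool_pos'];print(t,o['orientation'])
s=shot('scene');im=s['img']
b=cv2.resize(im[290:400,430:550],(800,733),interpolation=cv2.INTER_CUBIC)[:600]
R=cv2.Rodrigues(np.array([0,0,np.radians(o['orientation'][2])]))[0]
for z,c in ((-.017,(0,255,0)),(0,(255,255,0)),(.045,(255,0,255)),(.15,(0,255,255))):
    u,v=p(s,t+[0,0,z]);cv2.circle(b,(int((u-430)*6.667),int((v-290)*6.667)),4,c,-1)
cv2.imwrite('pics/c8.png',b[:,:,::-1])
E
```

```text
[0.33496477 0.38169595 0.03513096] [-1.79981692e+02 -5.38813505e-03  1.72941334e+02]
```

View pics/c8.png

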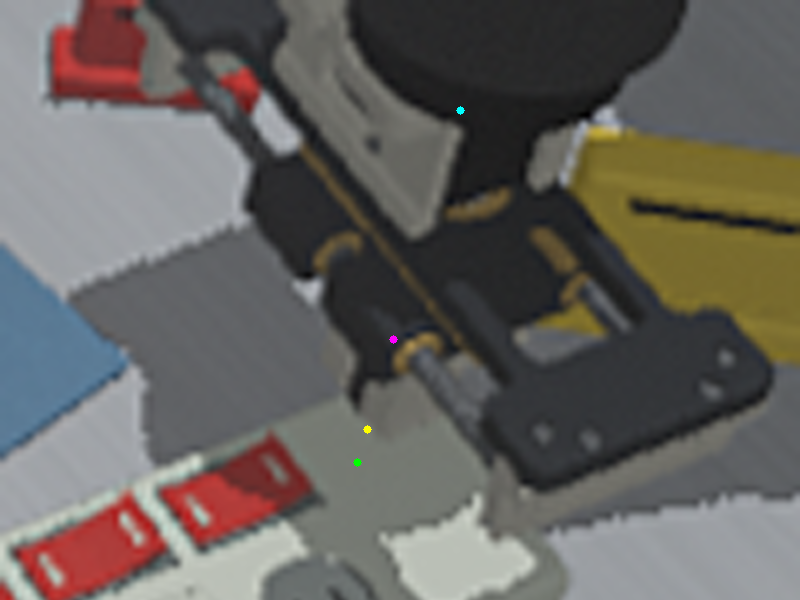

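Emit:
apply_moves(commands=[[[0,0,-0.1],0,1],[[0,0,-0.1],0,1]])

```text
clock: 11.63
tool_pos: [0.335, 0.3818, 0.0342]
orientation: [-180.0, -0.0, 172.9]
force: [1.1, -0.5, -0.5]
opening: 0.0006
gripper_force: 0.0
```

Emit:
apply_moves(commands=[[[0,0,-0.1],0,1],[[0,0,-0.1],0,1]])

```text
clock: 11.8
tool_pos: [0.335, 0.3818, 0.0332]
orientation: [-180.0, -0.0, 172.9]
force: [0.3, -0.1, -0.2]
opening: 0.0004
gripper_force: 0.0
```

Emit:
apply_moves(commands=[[[0,0,-0.1],0,1],[[0,0,-0.1],0,1]])

```text
clock: 11.97
tool_pos: [0.335, 0.3817, 0.0322]
orientation: [-180.0, -0.0, 172.9]
force: [0.4, 0.2, 1.0]
opening: 0.0005
gripper_force: 0.0
```

Emit:
apply_moves(commands=[[[0,0,-0.1],0,1],[[0,0,-0.1],0,1]])

```text
clock: 12.13
tool_pos: [0.335, 0.3818, 0.0312]
orientation: [-180.0, -0.0, 172.9]
force: [0.7, 0.2, 0.7]
opening: 0.0002
gripper_force: 0.0
```

Emit:
apply_moves(commands=[[[0,0,-0.1],0,1],[[0,0,-0.1],0,1]])

```text
clock: 12.3
tool_pos: [0.335, 0.3817, 0.0302]
orientation: [-180.0, -0.0, 172.9]
force: [0.3, -0.4, -0.4]
opening: 0.0005
gripper_force: 0.0
```

Emit:
apply_moves(commands=[[[0,0,-0.1],0,1],[[0,0,-0.1],0,1]])

```text
clock: 12.47
tool_pos: [0.335, 0.3817, 0.0292]
orientation: [-180.0, -0.0, 172.9]
force: [0.5, 0.6, 0.2]
opening: 0.0006
gripper_force: 0.0
```

Emit:
apply_moves(commands=[[[0,0,-0.1],0,1],[[0,0,-0.1],0,1]])

```text
clock: 12.63
tool_pos: [0.335, 0.3818, 0.0282]
orientation: [-180.0, -0.0, 172.9]
force: [0.6, -0.2, -1.4]
opening: 0.0003
gripper_force: 0.0
```

Emit:
apply_moves(commands=[[[0,0,-0.1],0,1],[[0,0,-0.1],0,1]])

```text
clock: 12.8
tool_pos: [0.335, 0.3818, 0.0272]
orientation: [-180.0, -0.0, 172.9]
force: [-0.4, -0.6, -0.3]
opening: 0.0006
gripper_force: 0.0
```

Emit:
apply_moves(commands=[[[0,0,-0.1],0,1],[[0,0,-0.1],0,1]])

```text
clock: 12.97
tool_pos: [0.335, 0.3817, 0.0262]
orientation: [-180.0, -0.0, 172.9]
force: [-0.3, 0.9, -0.3]
opening: 0.0
gripper_force: 0.0
```

Emit:
apply_moves(commands=[[[0,0,-0.1],0,1],[[0,0,-0.2],0,1],[[0,0,-0.2],0,1]])

```text
clock: 13.22
tool_pos: [0.335, 0.3817, 0.0242]
orientation: [-180.0, -0.0, 172.9]
force: [0.3, -0.3, -1.0]
opening: 0.0002
gripper_force: 0.0
```

Emit:
apply_moves(commands=[[[0,0,-0.1],0,1],[[0,0,-0.2],0,1],[[0,0,-0.2],0,1]])

```text
clock: 13.47
tool_pos: [0.335, 0.3817, 0.0222]
orientation: [-180.0, -0.0, 172.9]
force: [0.4, 0.3, 1.5]
opening: 0.0006
gripper_force: 0.0
```

```bash
python3 - <<'E'
from h import *
o=ctrl.get_obs();t=o['tool_pos'];print(t,o['force'])
s=shot('scene');im=s['img']
b=cv2.resize(im[320:390,455:535],(800,700),interpolation=cv2.INTER_CUBIC)[:600]
b=np.clip((b.astype(float)/255)**.6*255,0,255).astype(np.uint8)
cv2.imwrite('pics/c9.png',b[:,:,::-1])
E
```

```text
[0.33497265 0.38174021 0.02215607] [0.41397152 0.34744696 1.48864788]
```

View pics/c9.png

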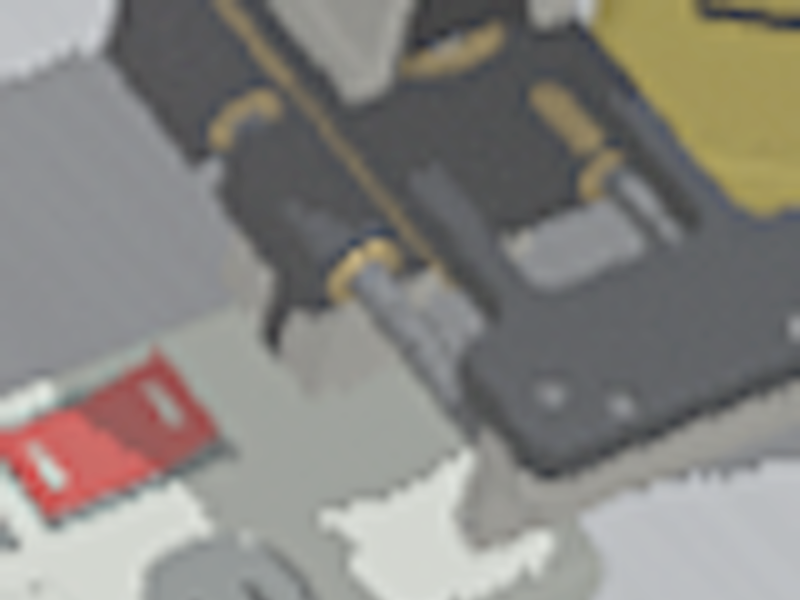

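```bash
python3 - <<'E'
from h import *
s=shot('scene');t=ctrl.get_obs()['tool_pos']
for z in (.034,.05): print(z,[w(s,q,z)[:2].round(3) for q in ((482.2,354.5),(487,359),(492,358))])
print([np.round(p(s,[t[0],t[1],z]),1) for z in (.005,.022,.035,.05)])
u=np.array([.9926,-.1215]);O=np.array([.4587,.390])
for q in ((482.2,354.5),(487,359)):
    d=w(s,q,.034)[:2]-O;print(d@u,d@[.1215,.9926])
E
```

```text
0.034 [array([0.339, 0.378]), array([0.338, 0.392]), array([0.328, 0.395])]
0.05 [array([0.349, 0.386]), array([0.348, 0.399]), array([0.338, 0.402])]
[array([482.6, 363.1]), array([484. , 358.3]), array([485.1, 354.5]), array([486.4, 350.1])]
-0.11716470330082279 -0.026094554127146976
-0.11964735106096816 -0.013101710170891578
```

Emit:
apply_moves(commands=[[[0,0,-0.1],0,1],[[0,0,-0.1],0,1]])

```text
clock: 13.73
tool_pos: [0.335, 0.3818, 0.0212]
orientation: [-180.0, -0.0, 172.9]
force: [-0.1, -0.2, 0.3]
opening: 0.0006
gripper_force: 0.0
```

Emit:
apply_moves(commands=[[[0,0,-0.1],0,1],[[0,0,-0.1],0,1]])

```text
clock: 13.9
tool_pos: [0.335, 0.3817, 0.0202]
orientation: [-180.0, -0.0, 172.9]
force: [0.1, 0.3, -0.9]
opening: 0.0006
gripper_force: 0.0
```

Emit:
apply_moves(commands=[[[0,0,-0.1],0,1],[[0,0,-0.1],0,1]])

```text
clock: 14.07
tool_pos: [0.335, 0.3818, 0.0192]
orientation: [-180.0, -0.0, 172.9]
force: [-0.0, 0.4, -0.3]
opening: 0.0005
gripper_force: 0.0
```

Emit:
apply_moves(commands=[[[0,0,-0.1],0,1],[[0,0,-0.1],0,1]])

```text
clock: 14.23
tool_pos: [0.335, 0.3818, 0.0182]
orientation: [-180.0, -0.0, 172.9]
force: [0.1, -0.1, 0.5]
opening: 0.0005
gripper_force: 0.0
```

Emit:
apply_moves(commands=[[[0,0,-0.1],0,1],[[0,0,-0.1],0,1]])

```text
clock: 14.4
tool_pos: [0.335, 0.3817, 0.0172]
orientation: [-180.0, -0.0, 172.9]
force: [-0.3, -0.2, 0.1]
opening: 0.0002
gripper_force: 0.0
```

Emit:
apply_moves(commands=[[[0,0,-0.1],0,1],[[0,0,-0.1],0,1]])

```text
clock: 14.57
tool_pos: [0.335, 0.3818, 0.0162]
orientation: [-180.0, -0.0, 172.9]
force: [-0.2, 0.1, -0.1]
opening: 0.0003
gripper_force: 0.0
```

Emit:
apply_moves(commands=[[[0,0,-0.1],0,1],[[0,0,-0.1],0,1]])

```text
clock: 14.73
tool_pos: [0.335, 0.3818, 0.0152]
orientation: [-180.0, -0.0, 172.9]
force: [0.1, -0.8, -0.2]
opening: 0.0
gripper_force: 0.0
```

Emit:
apply_moves(commands=[[[0,0,-0.1],0,1],[[0,0,-0.1],0,1]])

```text
clock: 14.9
tool_pos: [0.335, 0.3818, 0.0142]
orientation: [-180.0, -0.0, 172.9]
force: [-0.8, -0.4, -0.0]
opening: 0.0007
gripper_force: 0.0
```

Emit:
apply_moves(commands=[[[0,0,-0.1],0,1],[[0,0,-0.1],0,1]])

```text
clock: 15.07
tool_pos: [0.335, 0.3819, 0.0136]
orientation: [180.0, 0.0, 173.0]
force: [0.1, -1.2, 3.0]
opening: 0.0005
gripper_force: 1.9
```

Emit:
apply_moves(commands=[[[0,0,-0.1],0,1],[[0,0,-0.1],0,1]])

```text
clock: 15.23
tool_pos: [0.3351, 0.382, 0.0135]
orientation: [180.0, 0.0, 173.0]
force: [-3.7, -3.6, 15.6]
opening: 0.0002
gripper_force: 7.9
```

Contact on the bare face at reading z = 0.0138, so the fingertip stands about 37 mm higher than the reading implies and the first sweep never touched. I probe the other end too, in case the bias varies.

Emit:
apply_moves(commands=[[[0,0,3],0,1],[[0,0,6],0,1],[[4,-0.5,8],0,1],[[8,-1,8],0,1],[[12,-1.5,8],0,1],[[16,-2,8],0,1],[[20,-2.5,8],0,1],[[23.5,-2.9,8],0,1],[[23.5,-2.9,5],0,1],[[23.5,-2.9,4],0,1],[[23.5,-2.9,4],0,1],[[23.5,-2.9,4],0,1]])

```text
clock: 16.23
tool_pos: [0.5691, 0.3524, 0.0518]
orientation: [-179.9, -0.1, 173.0]
force: [-0.2, 0.2, 1.0]
opening: 0.0004
gripper_force: 0.0
```

Emit:
apply_moves(commands=[[[0,0,-0.15],0,1],[[0,0,-0.3],0,1],[[0,0,-0.45],0,1],[[0,0,-0.6],0,1],[[0,0,-0.6],0,1]])

```text
clock: 16.65
tool_pos: [0.5698, 0.3532, 0.0467]
orientation: [180.0, 0.0, 173.0]
force: [-0.4, 0.7, -1.6]
opening: 0.0004
gripper_force: 0.0
```

Emit:
apply_moves(commands=[[[0,0,-0.15],0,1],[[0,0,-0.3],0,1],[[0,0,-0.45],0,1],[[0,0,-0.6],0,1],[[0,0,-0.6],0,1]])

```text
clock: 17.07
tool_pos: [0.5699, 0.3526, 0.0399]
orientation: [-180.0, -0.0, 172.9]
force: [-0.0, 0.7, -0.6]
opening: 0.0002
gripper_force: 0.0
```

```bash
python3 - <<'E'
from h import *
o=ctrl.get_obs();t=o['tool_pos'];print(t,o['force'],o['joint_pos'])
s=shot('top');im=s['img']
b=cv2.resize(im[190:290,140:240],(400,400),interpolation=cv2.INTER_CUBIC)
s2=shot('scene');a=cv2.resize(s2['img'][330:430,340:440],(400,400),interpolation=cv2.INTER_CUBIC)
print(p(s2,[t[0],t[1],.034]),p(s2,[t[0],t[1],.06]))
b=np.hstack([a,b]);b=np.clip((b.astype(float)/255)**.6*255,0,255).astype(np.uint8)
cv2.imwrite('pics/c10.png',b[:,:,::-1])
E
```

```text
[0.56986078 0.35262489 0.03987092] [-0.01659341  0.7209436  -0.63692532] [ 4.83771806e+01  2.79507238e+01 -1.10244587e+01 -5.87913041e-03
 -5.10624394e+01 -1.45438847e+02]
[np.float64(379.7697150126327), np.float64(397.73636985566407)] [np.float64(380.450569213354), np.float64(390.310557373796)]
```

View pics/c10.png

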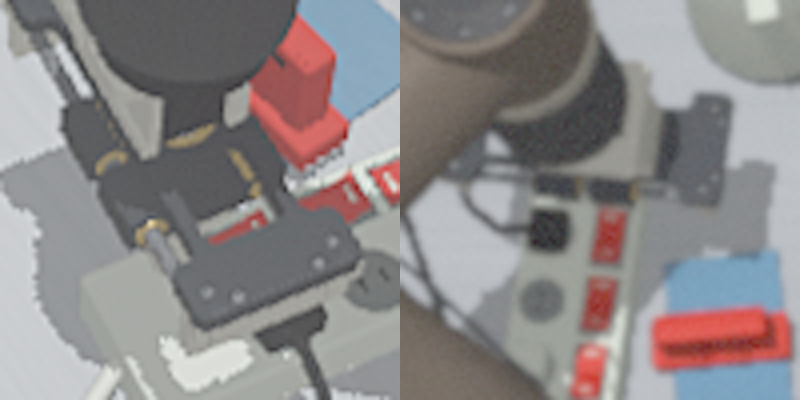

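The picture shows the gripper over the bare end of the strip, in line with the row (top crop x about 600), next to the black plug and clear of the kettle. I go on probing.

Emit:
apply_moves(commands=[[[0,0,-0.15],0,1],[[0,0,-0.3],0,1],[[0,0,-0.45],0,1],[[0,0,-0.6],0,1],[[0,0,-0.6],0,1]])

```text
clock: 17.58
tool_pos: [0.5698, 0.3527, 0.0339]
orientation: [-180.0, -0.0, 172.9]
force: [-0.1, 1.4, -0.4]
opening: 0.0004
gripper_force: 0.0
```

Emit:
apply_moves(commands=[[[0,0,-0.1],0,1],[[0,0,-0.2],0,1],[[0,0,-0.3],0,1],[[0,0,-0.3],0,1]])

```text
clock: 17.92
tool_pos: [0.5699, 0.3527, 0.0311]
orientation: [-180.0, -0.0, 172.9]
force: [-0.4, 0.4, 0.8]
opening: 0.0003
gripper_force: 0.0
```

Emit:
apply_moves(commands=[[[0,0,-0.1],0,1],[[0,0,-0.2],0,1],[[0,0,-0.2],0,1]])

```text
clock: 18.17
tool_pos: [0.5699, 0.3528, 0.0291]
orientation: [-180.0, -0.0, 172.9]
force: [-0.4, -0.1, -0.4]
opening: 0.0003
gripper_force: 0.0
```

Emit:
apply_moves(commands=[[[0,0,-0.1],0,1],[[0,0,-0.2],0,1],[[0,0,-0.3],0,1],[[0,0,-0.3],0,1]])

```text
clock: 18.5
tool_pos: [0.5699, 0.3527, 0.0261]
orientation: [-180.0, -0.0, 172.9]
force: [0.1, -0.7, -0.1]
opening: 0.0005
gripper_force: 0.0
```

Emit:
apply_moves(commands=[[[0,0,-0.1],0,1],[[0,0,-0.2],0,1],[[0,0,-0.3],0,1],[[0,0,-0.3],0,1]])

```text
clock: 18.83
tool_pos: [0.5699, 0.3527, 0.0231]
orientation: [-180.0, -0.0, 172.9]
force: [-0.9, -0.4, 0.3]
opening: -0.0
gripper_force: 0.0
```

Emit:
apply_moves(commands=[[[0,0,-0.1],0,1],[[0,0,-0.2],0,1],[[0,0,-0.2],0,1]])

```text
clock: 19.08
tool_pos: [0.5699, 0.3528, 0.0212]
orientation: [-180.0, -0.0, 172.9]
force: [0.6, -0.3, -0.3]
opening: 0.0006
gripper_force: 0.0
```

Emit:
apply_moves(commands=[[[0,0,-0.1],0,1],[[0,0,-0.2],0,1],[[0,0,-0.2],0,1]])

```text
clock: 19.33
tool_pos: [0.5699, 0.3528, 0.0191]
orientation: [-180.0, -0.0, 172.9]
force: [-0.0, 0.6, -0.9]
opening: 0.0003
gripper_force: 0.0
```

Emit:
apply_moves(commands=[[[0,0,-0.1],0,1],[[0,0,-0.2],0,1],[[0,0,-0.2],0,1]])

```text
clock: 19.58
tool_pos: [0.5699, 0.3527, 0.0171]
orientation: [-180.0, -0.0, 172.9]
force: [0.6, -0.1, 0.9]
opening: 0.0004
gripper_force: 0.0
```

Emit:
apply_moves(commands=[[[0,0,-0.1],0,1],[[0,0,-0.1],0,1]])

```text
clock: 19.75
tool_pos: [0.5699, 0.3528, 0.0161]
orientation: [-180.0, -0.0, 172.9]
force: [-0.4, -0.1, -0.8]
opening: 0.0007
gripper_force: 0.0
```

Emit:
apply_moves(commands=[[[0,0,-0.1],0,1],[[0,0,-0.1],0,1]])

```text
clock: 19.92
tool_pos: [0.5699, 0.3528, 0.0152]
orientation: [-180.0, -0.0, 172.9]
force: [-0.8, -0.1, -0.2]
opening: 0.0003
gripper_force: 0.0
```

Emit:
apply_moves(commands=[[[0,0,-0.1],0,1],[[0,0,-0.1],0,1]])

```text
clock: 20.08
tool_pos: [0.57, 0.3528, 0.0142]
orientation: [-180.0, -0.0, 172.9]
force: [-0.1, -0.1, 0.3]
opening: 0.0006
gripper_force: 0.0
```

Emit:
apply_moves(commands=[[[0,0,-0.1],0,1],[[0,0,-0.1],0,1]])

```text
clock: 20.25
tool_pos: [0.5701, 0.3529, 0.0137]
orientation: [180.0, 0.0, 173.0]
force: [-1.0, -0.9, 2.9]
opening: 0.0007
gripper_force: 1.6
```

Same contact height (0.0138) at this end, so the bias is constant: tip z = reading + 20 mm. I sweep with the tip 3.2 mm above the face.

Emit:
apply_moves(commands=[[[0,0,0.38],0,1],[[0,0,0.38],0,1],[[-1.5,0.18,0.38],0,1],[[-3,0.37,0.38],0,1],[[-4.5,0.55,0.38],0,1],[[-6,0.73,0.38],0,1],[[-7.5,0.92,0.38],0,1],[[-9,1.1,0.38],0,1],[[-10.5,1.29,0.38],0,1],[[-12,1.47,0.38],0,1],[[-13.5,1.65,0.38],0,1],[[-15,1.84,0.38],0,1],[[-16.5,2.02,0.38],0,1],[[-18,2.2,0.38],0,1],[[-19.5,2.39,0.38],0,1],[[-21,2.57,0.38],0,1],[[-22.5,2.75,0.38],0,1],[[-23.7,2.9,0.38],0,1],[[-23.7,2.9,0.38],0,1],[[-23.7,2.9,0.38],0,1]])

```text
clock: 21.92
tool_pos: [0.3324, 0.3821, 0.0173]
orientation: [180.0, 0.0, 173.0]
force: [0.3, -0.1, 0.6]
opening: 0.0006
gripper_force: 0.0
```

```bash
python3 - <<'E'
from h import *
a=cv2.imread('pics/scene0.png')[:,:,::-1].astype(int);s=shot('scene','scene1.png');b=s['img'].astype(int)
print(ctrl.get_obs()['tool_pos'])
for X in [(.5295,.3595),(.480,.3655),(.431,.3715),(.382,.3775)]:
    u,v=np.round(p(s,[*X,.037])).astype(int);d=np.abs(a-b)[v-6:v+7,u-8:u+9];print(u,v,d.mean().round(1),d.max())
m,l,bl=blobs(s,(0,150,60),(3,255,255),15)
print([(int(A),np.round(c,1)) for i,A,c in bl if 385<c[0]<480 and c[1]>355])
E
```

```text
[0.33287451 0.38215285 0.01730972]
399 390 15.6 138
422 381 14.7 138
444 372 15.4 144
466 363 28.0 140
[(120, array([465.7, 363.5])), (142, array([444.6, 372.2])), (144, array([422.3, 381.4])), (147, array([399.4, 390.9]))]
```

All four rockers changed alike. Now a fit of the scraper's pose by its silhouette.

```bash
cat >> h.py <<'E'
from scipy.optimize import minimize
def sil(s,x,y,yaw,boxes,z0):
    m=np.zeros(s['img'].shape[:2],np.uint8);c,n=np.cos(yaw),np.sin(yaw)
    for (a,b,z1,z2) in boxes:
        P=[p(s,[x+c*i*a/2-n*j*b/2,y+n*i*a/2+c*j*b/2,z0+k]) for i in(-1,1) for j in(-1,1) for k in(z1,z2)]
        cv2.fillConvexPoly(m,cv2.convexHull(np.round(np.array(P)*16).astype(np.int32)),255,cv2.LINE_AA,4)
    return m/255.
def fit(S,masks,x0,boxes,z0):
    def f(q):
        r=0
        for s,M in zip(S,masks):
            m=sil(s,q[0]/1000,q[1]/1000,q[2]/100,boxes,z0);r-=np.minimum(m,M).sum()/np.maximum(m,M).sum()
        return r/len(S)
    return minimize(f,x0,method='Nelder-Mead',options=dict(initial_simplex=np.array(x0)+np.vstack([np.zeros(3),np.diag([8,8,8])])))
SC=[(.034,.1,0,.022),(.022,.08,.022,.075)]
def redmask(s,X,z,r=45):
    h=cv2.cvtColor(s['img'],cv2.COLOR_RGB2HSV);m=cv2.inRange(h,(0,120,50),(4,255,255))|cv2.inRange(h,(174,120,50),(180,255,255))
    u,v=np.round(p(s,[*X,z])).astype(int);k=np.zeros_like(m);cv2.circle(k,(u,v),r,255,-1);m&=k
    n,l,st,c=cv2.connectedComponentsWithStats(m);i=1+np.argmax(st[1:,4]);return (l==i).astype(float)
E
python3 - <<'E'
from h import *
S=[shot('scene'),shot('top')];M=[redmask(s,(.457,.278),.04) for s in S]
for a,b in ((S[:1],M[:1]),(S[1:],M[1:]),(S,M)):
    r=fit(a,b,[457,278,8],SC,.006);print(r.x,r.fun)
T=dict(tile=.006)
E
```

```text
[455.77240314 279.11473921  -6.3174485 ] -0.776718403547672
[453.50134718 278.93294941   4.31246577] -0.7728974094098392
[454.52580863 277.10009606  -3.65011025] -0.7730614284229365
```

```bash
python3 - <<'E'
from h import *
for n in ('top','scene'):
    s=shot(n);M=redmask(s,(.457,.278),.04);print(n,M.sum())
    for z in (.08,.02): print(rect(s,M,1,z))
    # distinct shades
    v=s['img'][:,:,0][M>0];print(np.percentile(v,[5,25,50,75,95]))
    b=((s['img'][:,:,0]>np.percentile(v,60))&(M>0)).astype(int);print('bright',rect(s,b,1,.081))
    c=s['img'][250:300,190:250] if n=='top' else s['img'][310:380,375:440]
    cv2.imwrite(f'pics/d_{n}.png',cv2.resize(c,(400,400),interpolation=cv2.INTER_CUBIC)[:,:,::-1])
a=np.hstack([cv2.imread('pics/d_top.png'),cv2.imread('pics/d_scene.png')]);cv2.imwrite('pics/d.png',a)
E
```

```text
top 451.0
((443.9196472167969, 269.5188903808594), (38.180023193359375, 95.96759033203125), 4.219449043273926)
((455.9156799316406, 278.38775634765625), (39.51945877075195, 99.33438110351562), 4.219485282897949)
[ 88.  126.5 165.  189.  198. ]
bright ((444.5873718261719, 270.91162109375), (32.04290771484375, 92.39666748046875), 3.0815718173980713)
scene 1146.0
((477.0775146484375, 303.5914611816406), (57.98954772949219, 116.47216796875), 3.86114239692688)
((447.1246643066406, 270.8187561035156), (61.54176712036133, 123.60673522949219), 3.8611466884613037)
[103. 108. 127. 179. 183.]
bright ((474.3118896484375, 300.7776794433594), (50.963321685791016, 110.0880355834961), 3.8613979816436768)
```

View pics/d.png

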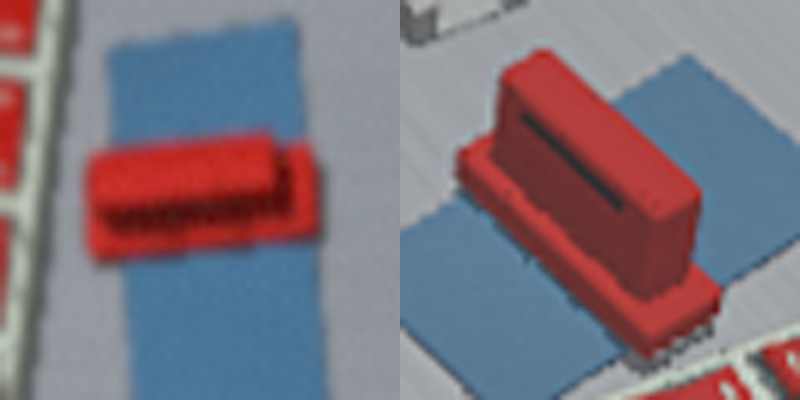

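The close crop shows the large red scraper, yaw about 4°, centre about (0.455, 0.278), standing across the tile. I go above it, staying low.

Emit:
apply_moves(commands=[[[0,0,3],0,0.8],[[0,0,5.8],0,0.5],[[0,0,5.8],0.12,0],[[3,-2.5,5.8],0.24,0],[[6,-5,5.8],0.36,0],[[9,-7.5,5.8],0.48,0],[[12.3,-10.4,5.8],0.6,0],[[12.3,-10.4,5.8],0.72,0],[[12.3,-10.4,5.8],0.84,0],[[12.3,-10.4,5.8],0.96,0],[[12.3,-10.4,5.8],1.08,0],[[12.3,-10.4,5.8],1.2,0],[[12.3,-10.4,5.8],1.32,0],[[12.3,-10.4,5.8],1.44,0],[[12.3,-10.4,5.8],1.56,0],[[12.3,-10.4,5.8],1.68,0],[[12.3,-10.4,5.8],1.763,0],[[12.3,-10.4,5.8],1.763,0],[[12.3,-10.4,5.8],1.763,0]])

```text
clock: 23.75
tool_pos: [0.4562, 0.2775, 0.075]
orientation: [180.0, -0.0, -86.3]
force: [-0.3, 1.4, -1.1]
opening: 0.0877
gripper_force: 0.0
```

```bash
python3 - <<'E'
from h import *
a=cv2.imread('pics/scene0.png')[:,:,::-1].astype(int);s=shot('scene');b=s['img'].astype(int)
print(ctrl.get_obs()['tool_pos'])
for X in [(.5295,.3595),(.480,.3655),(.431,.3715),(.382,.3775)]:
    u,v=np.round(p(s,[*X,.037])).astype(int);d=np.abs(a-b)[v-6:v+7,u-8:u+9];print(u,v,d.mean().round(1),d.max())
E
```

```text
[0.4562015  0.27757296 0.07503295]
399 390 17.6 135
422 381 16.9 136
444 372 17.7 142
466 363 26.2 138
```

Emit:
apply_moves(commands=[[[0,0,-2],0,0],[[0,0,-4],0,0],[[0,0,-5.6],0,0],[[0,0,-5.6],0,0],[[0,0,-5.6],0,0.5],[[0,0,-5.6],0,1],[[0,0,-5.6],0,1],[[0,0,-5.6],0,1],[[0,0,-5.6],0,1],[[0,0,-5.6],0,1],[[0,0,-5.6],0,1],[[0,0,-5.6],0,1],[[0,0,-5.6],0,1],[[0,0,-5.6],0,1],[[0,0,-5.6],0,1]])

```text
clock: 25.05
tool_pos: [0.4561, 0.2778, 0.0191]
orientation: [180.0, -0.0, -86.0]
force: [0.0, 0.0, 0.7]
opening: 0.0219
gripper_force: 30.0
```

```bash
python3 - <<'E'
from h import *
s=shot('top');now=s['img'];s0=dict(s,img=cv2.imread('pics/top0.png')[:,:,::-1].copy())
g=s0['img'].max(2);m=(g<60).astype(np.uint8);n,l,st,c=cv2.connectedComponentsWithStats(m)
i=l[215,300];print(g[215,300],st[i]);R=rect(s0,l,i,.07);print(R,cv2.boxPoints(R))
s2=shot('scene');s20=dict(s2,img=cv2.imread('pics/scene0.png')[:,:,::-1].copy());g=s20['img'].max(2);m=(g<50).astype(np.uint8);n,l,st,c=cv2.connectedComponentsWithStats(m)
i=l[285,270];print(g[285,270],st[i]);R=rect(s20,l,i,.07);print(R)
for nm,S in(('top',s),('scene',s2)):
  for lo,hi in (((6,150,120),(16,255,255)),((30,60,90),(48,255,255))):
    for j,a,c in blobs(S,lo,hi)[2]:
        X=w(S,c,.080)
        if .4<X[0]<.7 and abs(X[1]-.03)<.13: print(nm,a,X.round(3))
E
```

```text
51 [ 267  190   76   80 4984]
((571.93994140625, 29.175582885742188), (205.57232666015625, 228.6825408935547), 86.30878448486328) [[451.21857 -66.03614]
 [679.4267  -80.75857]
 [692.6613  124.38731]
 [464.4532  139.10974]]
43 [ 232  234  127   91 5687]
((572.293212890625, 22.67547607421875), (186.9559326171875, 221.9016876220703), 86.21358489990234)
top 89 [ 0.58  -0.033  0.08 ]
top 95 [0.574 0.023 0.08 ]
top 93 [0.578 0.102 0.08 ]
top 96 [ 0.529 -0.031  0.08 ]
scene 130 [ 0.586 -0.028  0.08 ]
scene 138 [0.579 0.027 0.08 ]
scene 96 [ 0.531 -0.03   0.08 ]
scene 114 [0.581 0.103 0.08 ]
```

Gripped: opening 22 mm matches the handle. Griddle yaw is -3.7°, origin about (0.582, 0.028). The scraps, in griddle coordinates (mm), are at (5,-59), (-5,-4), (-48,-63) and (-7,74). Pass 1 goes along y = -34 mm.

Emit:
apply_moves(commands=[[[0,0,2],0,1],[[0,0,5],0,1],[[0,0,8.5],0,1],[[0,0,12],0,1],[[0,0,14.6],0,1],[[1.5,-3,14.6],-0.05,1],[[3.5,-6,14.6],-0.134,1],[[5.5,-9,14.6],-0.134,1],[[7.5,-12,14.6],-0.134,1],[[9.5,-15,14.6],-0.134,1],[[11.5,-18,14.6],-0.134,1],[[13.5,-21,14.6],-0.134,1],[[15.5,-24,14.6],-0.134,1],[[17.5,-27,14.6],-0.134,1],[[18.9,-28.8,14.6],-0.134,1],[[18.9,-28.8,14.6],-0.134,1],[[18.9,-28.8,14.6],-0.134,1]])

```text
clock: 26.57
tool_pos: [0.6447, -0.0116, 0.1636]
orientation: [179.9, -0.0, -93.9]
force: [-0.5, 0.3, -3.0]
opening: 0.022
gripper_force: 30.0
```

```bash
cat > sc.py <<'E'
from h import *
def scraps(S=None):
  for nm in ('top','scene'):
    s=shot(nm);print(nm)
    for col,lo,hi in (('o',(6,150,80),(16,255,255)),('g',(30,60,60),(48,255,255))):
      for j,a,c in blobs(s,lo,hi,8)[2]:
        X=w(s,c,.080)[:2]-[.582,.0284]
        if -.3<X[0]<.12 and abs(X[1])<.3: print(col,a,np.round(c,1),'griddle xy',(X@[.9979,-.0645]).round(3),(X@[.0645,.9979]).round(3))
E
python3 - <<'E'
from sc import *
print(ctrl.get_obs()['tool_pos']);scraps()
X=(.645,-.01)
S=[shot('scene'),shot('top')];
for s in S:
    M=redmask(s,X,.16);print(M.sum());r=fit([s],[M],[645,-10,-6],SC,.151);print(r.x,r.fun)
E
```

```text
[ 0.6446926  -0.01162283  0.16363574]
top
o 87 [327. 225.] griddle xy 0.002 -0.061
o 93 [307.5 227.8] griddle xy -0.009 -0.006
g 25 [280.8 225.9] griddle xy -0.007 0.07
g 116 [326.8 242.4] griddle xy -0.05 -0.062
scene
o 138 [276.7 261.3] griddle xy 0.008 -0.055
o 158 [291.5 275.9] griddle xy -0.002 0.0
g 96 [298.1 251. ] griddle xy -0.047 -0.062
g 110 [308.4 298.6] griddle xy -0.006 0.074
672.0
[643.38166368   2.73947734 -27.32492501] -0.62208052810232
62.0
[ 631.74500481   43.33933656 -150.94073632] -0.109258273843666
```

Emit:
apply_moves(commands=[[[0,0,-3],0,1],[[0,0,-5.5],0,1],[[0,0,-7.3],0,1],[[0,0,-8.0],0,1],[[0,0,-8.0],0,1]])

```text
clock: 27.18
tool_pos: [0.6439, -0.0094, 0.0846]
orientation: [179.9, -0.0, -93.6]
force: [0.4, 0.2, -2.1]
opening: 0.022
gripper_force: 30.0
```

Emit:
apply_moves(commands=[[[-1,0.06,0],0,1],[[-2,0.13,0],0,1],[[-3,0.19,0],0,1],[[-4,0.26,0],0,1],[[-5,0.32,0],0,1],[[-6,0.39,0],0,1],[[-7,0.45,0],0,1],[[-8,0.52,0],0,1],[[-9,0.58,0],0,1],[[-10,0.65,0],0,1],[[-11,0.71,0],0,1],[[-12,0.77,0],0,1],[[-13,0.84,0],0,1]])

```text
clock: 28.27
tool_pos: [0.5141, -0.0017, 0.0852]
orientation: [-180.0, 0.0, -93.7]
force: [0.1, -0.2, -2.7]
opening: 0.0216
gripper_force: 30.0
```

```bash
python3 - <<'E'
from sc import *
print(ctrl.get_obs()['tool_pos'],ctrl.get_obs()['force']);scraps()
E
```

```text
[ 0.51408102 -0.00172015  0.08518223] [ 0.08426176 -0.22710294 -2.70144007]
top
o 22 [302.6 258.7] griddle xy -0.099 0.003
o 8 [310.5 258.5] griddle xy -0.098 -0.019
o 13 [322. 259.] griddle xy -0.098 -0.051
o 13 [330.2 259.8] griddle xy -0.099 -0.074
g 9 [325.6 274.7] griddle xy -0.142 -0.063
scene
o 10 [324.7 245.9] griddle xy -0.108 -0.048
o 127 [331.2 260.4] griddle xy -0.099 -0.001
g 63 [332.2 239.8] griddle xy -0.132 -0.057
g 115 [308.5 298.7] griddle xy -0.006 0.075
```

Emit:
apply_moves(commands=[[[-0.8,0.05,0],0,1],[[-1.6,0.1,0],0,1],[[-2.4,0.15,0],0,1],[[-3.2,0.2,0],0,1],[[-4.0,0.25,0],0,1],[[-4.8,0.3,0],0,1],[[-4.8,0.3,0],0,1],[[-4.8,0.3,0],0,1],[[-4.8,0.3,0],0,1]])

```text
clock: 29.12
tool_pos: [0.4675, 0.0014, 0.0854]
orientation: [-180.0, 0.0, -93.7]
force: [1.1, 0.3, -2.9]
opening: 0.0218
gripper_force: 30.0
```

```bash
python3 - <<'E'
from sc import *
print(ctrl.get_obs()['tool_pos'],ctrl.get_obs()['force']);scraps()
E
```

```text
[0.46749518 0.00142523 0.08542331] [ 1.12429247  0.32885798 -2.90841272]
top
o 8 [302.5 276.5] griddle xy -0.15 0.001
scene
o 31 [348.9 264.7] griddle xy -0.127 0.029
g 114 [308.4 298.6] griddle xy -0.006 0.075
```

Emit:
apply_moves(commands=[[[1,0,0],0,1],[[2,0,3],0,1],[[4,1,6],0,1],[[7,2.5,6],0,1],[[10,4,6],0,1],[[13,5.5,6],0,1],[[16.8,6.8,6],0,1],[[16.8,6.8,6],0,1],[[16.8,6.8,3],0,1],[[16.8,6.8,1],0,1],[[16.8,6.8,0],0,1],[[16.8,6.8,0],0,1],[[16.8,6.8,0],0,1]])

```text
clock: 30.3
tool_pos: [0.6355, 0.069, 0.0848]
orientation: [180.0, -0.0, -93.7]
force: [0.2, 0.2, -2.0]
opening: 0.0217
gripper_force: 30.0
```

```bash
python3 - <<'E'
from sc import *
print(ctrl.get_obs()['tool_pos'],ctrl.get_obs()['force']);scraps()
E
```

```text
[0.63550441 0.06904232 0.08478525] [ 0.2343472   0.20842557 -1.99902657]
top
o 44 [305.4 276.7] griddle xy -0.151 -0.007
o 46 [325.1 277.6] griddle xy -0.15 -0.062
g 24 [279.3 230. ] griddle xy -0.019 0.073
g 22 [324.8 287.5] griddle xy -0.178 -0.062
scene
o 35 [336.4 248.6] griddle xy -0.127 -0.028
o 39 [347.9 263.8] griddle xy -0.127 0.026
g 112 [308.5 298.6] griddle xy -0.006 0.075
```

Emit:
apply_moves(commands=[[[-1,0.06,0],0,1],[[-2,0.13,0],0,1],[[-3,0.19,0],0,1],[[-4,0.26,0],0,1],[[-5,0.32,0],0,1],[[-6,0.39,0],0,1],[[-7,0.45,0],0,1],[[-8,0.52,0],0,1],[[-9,0.58,0],0,1],[[-10,0.65,0],0,1],[[-11,0.71,0],0,1],[[-12,0.77,0],0,1],[[-13,0.84,0],0,1],[[-14,0.9,0],0,1],[[-15,0.97,0],0,1],[[-16,1.03,0],0,1],[[-16.8,1.08,0],0,1],[[-16.8,1.08,0],0,1],[[-16.8,1.08,0],0,1]])

```text
clock: 31.98
tool_pos: [0.4669, 0.0803, 0.0855]
orientation: [-180.0, 0.0, -93.7]
force: [-0.1, -1.0, -2.8]
opening: 0.0216
gripper_force: 30.0
```

Emit:
apply_moves(commands=[[[1,0,0],0,1],[[2,0,3],0,1],[[4,1,6],0,1],[[6,3,8],0,1],[[6,6,8],0,1],[[6,9,8],0,1],[[5,12,8],0,1],[[4,14,8],0,1],[[4,14,8],0,1]])

```text
clock: 32.73
tool_pos: [0.5071, 0.2234, 0.1648]
orientation: [180.0, 0.0, -93.6]
force: [-0.1, -0.3, -2.5]
opening: 0.0217
gripper_force: 30.0
```

```bash
python3 - <<'E'
from sc import *
print(ctrl.get_obs()['tool_pos'],ctrl.get_obs()['force'],ctrl.get_obs()['opening']);scraps()
a=[shot('top')['img'][210:320,240:370],shot('scene')['img'][210:330,240:400]]
cv2.imwrite('pics/e.png',np.hstack([cv2.resize(x,(400,340),interpolation=cv2.INTER_CUBIC) for x in a])[:,:,::-1])
E
```

```text
[0.50714713 0.22340545 0.16476642] [-0.06577701 -0.31252909 -2.48974722] 0.02165079223210202
top
o 43 [305.5 276.8] griddle xy -0.151 -0.007
o 45 [325.1 277.5] griddle xy -0.15 -0.062
g 29 [277.4 276.6] griddle xy -0.154 0.071
g 15 [324.7 287.7] griddle xy -0.179 -0.062
scene
o 25 [335.6 247.3] griddle xy -0.127 -0.032
```

View pics/e.png

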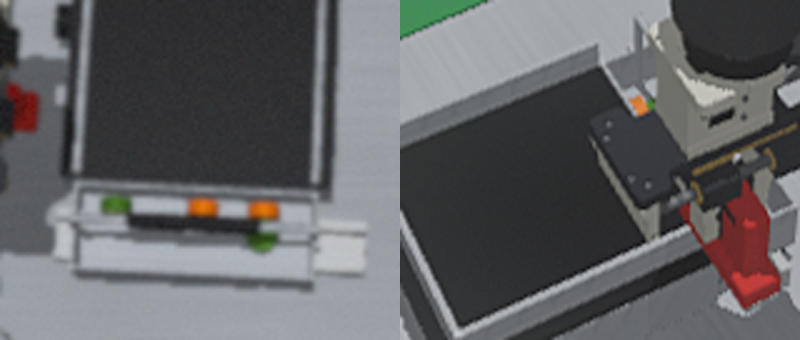

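The picture shows all four scraps inside the tray (left crop at (117,205), (203,205), (263,210), (262,240)), the plate empty and the scraper in the gripper. I return the scraper to the tile, turned along the tile's x.

Emit:
apply_moves(commands=[[[-2,1.7,0],-0.12,1],[[-4,3.4,0],-0.24,1],[[-6.3,5.1,0],-0.36,1],[[-6.3,5.1,0],-0.48,1],[[-6.3,5.1,0],-0.6,1],[[-6.3,5.1,0],-0.72,1],[[-6.3,5.1,0],-0.84,1],[[-6.3,5.1,0],-0.96,1],[[-6.3,5.1,0],-1.08,1],[[-6.3,5.1,0],-1.2,1],[[-6.3,5.1,0],-1.32,1],[[-6.3,5.1,0],-1.407,1],[[-6.3,5.1,-3],-1.407,1],[[-6.3,5.1,-6],-1.407,1],[[-6.3,5.1,-9],-1.407,1],[[-6.3,5.1,-12],-1.407,1],[[-6.3,5.1,-12],-1.407,1],[[-6.3,5.1,-12],-1.407,1]])

```text
clock: 34.43
tool_pos: [0.4441, 0.2695, 0.0445]
orientation: [-179.8, -0.1, -174.4]
force: [0.4, 1.1, -2.2]
opening: 0.0217
gripper_force: 30.0
```

```bash
python3 - <<'E'
from h import *
o=ctrl.get_obs();print(o['tool_pos'],o['orientation'])
for n in ('scene','top'):
    s=shot(n)
    m,l,b=blobs(s,(95,90,50),(115,255,255),60)
    for i,a,c in b:
        if abs(w(s,c,.006)[:2]-[.444,.276]).max()<.1: print(n,a,rect(s,l,i,.006))
E
```

```text
[0.4440565  0.26952409 0.0444593 ] [-1.79834693e+02 -1.27399346e-01 -1.74395766e+02]
scene 1240 ((446.4971923828125, 278.12445068359375), (156.8158721923828, 83.23686218261719), 6.340689659118652)
top 495 ((399.2289733886719, 268.7104187011719), (73.09435272216797, 81.01261901855469), 6.136763572692871)
```

Emit:
apply_moves(commands=[[[0.1,0.2,-1],0,1],[[0.1,0.2,-1.8],0,1],[[0.1,0.2,-2.3],0,1],[[0.1,0.2,-2.5],0,1],[[0.1,0.2,-2.55],0,1],[[0.1,0.2,-2.55],0,1]])

```text
clock: 35.03
tool_pos: [0.445, 0.273, 0.0196]
orientation: [-180.0, -0.0, -174.3]
force: [-0.1, -0.7, -2.7]
opening: 0.0221
gripper_force: 30.0
```

Emit:
apply_moves(commands=[[[0,0,-0.05],0,1],[[0,0,-0.1],0,1],[[0,0,-0.1],0,1]])

```text
clock: 35.28
tool_pos: [0.4451, 0.2732, 0.0188]
orientation: [180.0, 0.0, -174.3]
force: [0.7, 0.1, -1.8]
opening: 0.0218
gripper_force: 30.0
```

Emit:
apply_moves(commands=[[[0,0,-0.05],0,1],[[0,0,-0.05],0,0.6],[[0,0,-0.05],0,0.5],[[0,0,-0.05],0,0.5],[[0,0,-0.05],0,0.5],[[0,0,-0.05],0,0.5],[[0,0,-0.05],0,0.5],[[0,0,2],0,0.5],[[0,0,5],0,0.5],[[0,0,9],0,0.5],[[0,0,13],0,0],[[0,0,13],0,0],[[0,0,13],0,0]])

```text
clock: 36.37
tool_pos: [0.4462, 0.2744, 0.1515]
orientation: [179.8, 0.2, -174.3]
force: [-1.5, -0.7, -2.0]
opening: 0.0585
gripper_force: 0.0
```

```bash
python3 - <<'E'
from sc import *
o=ctrl.get_obs();print(o['tool_pos'],o['force'])
s=shot('scene');M=redmask(s,(.446,.276),.04)
for y0 in (168,-12): r=fit([s],[M],[446,276,y0],SC,.006);print(r.x,r.fun)
scraps()
for n in ('scene','top'):
    s=shot(n)
    for t,z in (('tray',.022),('tray_handle',.1),('tray_leg',.0055)):
        for r in ctrl.spot_point(s,t):
            if r['score']>.3: print(n,t,round(r['score'],2),w(s,r['at'],z)[:2].round(3))
E
```

```text
[0.44615106 0.27435313 0.15151592] [-1.50559351 -0.68958103 -2.03056038]
[447.15295283 272.75699136 178.88921782] -0.7926086811611913
[446.8149165  272.48997113 178.32955572] -0.7924197684896374
top
o 43 [305.5 276.8] griddle xy -0.151 -0.007
o 46 [325.1 277.6] griddle xy -0.15 -0.062
g 30 [277.4 276.5] griddle xy -0.154 0.071
g 15 [324.7 288.1] griddle xy -0.18 -0.062
scene
o 34 [336.4 248.5] griddle xy -0.127 -0.028
o 40 [347.8 263.7] griddle xy -0.127 0.025
scene tray 0.86 [0.425 0.037]
scene tray 0.39 [ 0.403 -0.04 ]
scene tray_handle 0.77 [0.422 0.046]
scene tray_handle 0.34 [0.807 0.093]
scene tray_handle 0.33 [0.508 0.435]
scene tray_leg 0.86 [0.385 0.143]
scene tray_leg 0.76 [ 0.446 -0.056]
scene tray_leg 0.74 [0.454 0.145]
scene tray_leg 0.69 [ 0.382 -0.049]
top tray 0.68 [0.416 0.036]
top tray_handle 0.88 [0.417 0.043]
top tray_leg 0.87 [ 0.367 -0.058]
top tray_leg 0.62 [ 0.444 -0.063]
top tray_leg 0.57 [0.394 0.14 ]
top tray_leg 0.57 [0.773 0.011]
```

Emit:
apply_moves(commands=[[[0,-2,1],0.12,0.3],[[0,-4,1],0.24,0.3],[[0,-6,1],0.36,0.3],[[-0.5,-8,1],0.48,0.3],[[-1,-10,1],0.6,0.3],[[-1.5,-12,1],0.72,0.3],[[-2,-14,1],0.84,0.3],[[-2.5,-16,1],0.96,0.3],[[-2.9,-18,1],1.08,0.3],[[-2.9,-20,1],1.2,0.3],[[-2.9,-22,1],1.32,0.3],[[-2.9,-23.3,1],1.407,0.3],[[-2.9,-23.3,-2],1.407,0.3],[[-2.9,-23.3,-3],1.407,0.3],[[-2.9,-23.3,-3],1.407,0.3],[[-2.9,-23.3,-3],1.407,0.3]])

```text
clock: 38.25
tool_pos: [0.4159, 0.0398, 0.1186]
orientation: [180.0, -0.1, -93.7]
force: [-0.1, 0.6, 0.5]
opening: 0.0616
gripper_force: 0.0
```

```bash
python3 - <<'E'
from sc import *
o=ctrl.get_obs();print(o['tool_pos'],o['orientation'],o['opening'],o['joint_pos'])
scraps()
for n in ('scene','top'):
    s=shot(n)
    for t,z in (('tray',.022),('tray_handle',.1)):
        for r in ctrl.spot_point(s,t):
            if r['score']>.3: print(n,t,round(r['score'],2),w(s,r['at'],z)[:2].round(3))
E
```

```text
[0.41590828 0.0397699  0.11861622] [ 1.79950585e+02 -5.71758123e-02 -9.37213306e+01] 0.06156278302460374 [ 3.28066936e+01  4.24143305e-01 -3.72099682e+01  2.08546261e-02
 -5.24396308e+01 -3.65407724e+01]
top
o 42 [325.4 277.8] griddle xy -0.151 -0.063
g 20 [324.8 287.8] griddle xy -0.179 -0.062
scene
o 37 [336.5 248.6] griddle xy -0.127 -0.028
o 40 [347.9 263.8] griddle xy -0.127 0.026
scene tray 0.97 [0.416 0.033]
scene tray_handle 0.78 [0.424 0.048]
top tray 0.6 [0.413 0.037]
top tray_handle 0.78 [0.417 0.036]
```

Emit:
apply_moves(commands=[[[0.1,0,-2],0,0.3],[[0.1,0,-3.5],0,0.3],[[0.1,0,-4.7],0,0.3],[[0.1,0,-5.6],0,0.3],[[0.1,0,-5.6],0,0.3],[[0.1,0,-5.6],0,0.6],[[0.1,0,-5.6],0,1],[[0.1,0,-5.6],0,1],[[0.1,0,-5.6],0,1],[[0.1,0,-5.6],0,1],[[0.1,0,-5.6],0,1],[[0.1,0,-5.6],0,1],[[0.1,0,-5.6],0,1],[[0.1,0,-5.6],0,1]])

```text
clock: 39.82
tool_pos: [0.4168, 0.04, 0.0626]
orientation: [180.0, -0.0, -93.7]
force: [-1.7, 1.0, 1.4]
opening: 0.0118
gripper_force: 30.0
```

Emit:
apply_moves(commands=[[[-0.06,-1,0],0,1],[[-0.13,-2,0],0,1],[[-0.19,-3,0],0,1],[[-0.26,-4,0],0,1]])

```text
clock: 40.15
tool_pos: [0.4143, -0.001, 0.0626]
orientation: [-180.0, 0.0, -93.7]
force: [-0.1, 1.6, -0.8]
opening: 0.012
gripper_force: 30.0
```

Emit:
apply_moves(commands=[[[-0.06,-1,0],0,1],[[-0.13,-2,0],0,1],[[-0.19,-3,0],0,1],[[-0.26,-4,0],0,1],[[-0.32,-5,0],0,1],[[-0.39,-6,0],0,1],[[-0.45,-7,0],0,1],[[-0.52,-8,0],0,1],[[-0.54,-8.4,0],0,1],[[-0.54,-8.4,0],0,1],[[-0.54,-8.4,0],0,1],[[-0.54,-8.4,0],0,1]])

```text
clock: 41.15
tool_pos: [0.4087, -0.0842, 0.0626]
orientation: [180.0, -0.0, -93.7]
force: [-0.1, -2.1, -2.4]
opening: 0.0115
gripper_force: 30.0
```

```bash
python3 - <<'E'
from sc import *
o=ctrl.get_obs();print(o['tool_pos'],o['orientation'],o['force'],o['opening'])
scraps()
for n in ('scene','top'):
    s=shot(n)
    for t,z in (('tray',.022),('tray_leg',.0055)):
        for r in ctrl.spot_point(s,t):
            if r['score']>.3: print(n,t,round(r['score'],2),w(s,r['at'],z)[:2].round(3))
E
```

```text
[ 0.40873857 -0.08418748  0.06258371] [ 1.79969325e+02 -2.43451750e-02 -9.37394853e+01] [-0.11322602 -2.13640463 -2.41922591] 0.011505204859974683
top
o 20 [370.4 279.7] griddle xy -0.151 -0.188
g 19 [369.1 289.6] griddle xy -0.179 -0.185
scene
o 31 [312.6 217.5] griddle xy -0.126 -0.146
o 35 [323.4 231.7] griddle xy -0.126 -0.091
scene tray 0.69 [ 0.418 -0.08 ]
scene tray_leg 0.89 [ 0.372 -0.167]
scene tray_leg 0.84 [0.39  0.024]
scene tray_leg 0.65 [ 0.434 -0.187]
scene tray_leg 0.63 [0.446 0.021]
top tray 0.97 [ 0.403 -0.091]
top tray_leg 0.9 [0.385 0.011]
top tray_leg 0.9 [ 0.427 -0.197]
top tray_leg 0.77 [0.444 0.012]
top tray_leg 0.61 [0.434 0.279]
top tray_leg 0.6 [ 0.363 -0.182]
```

Tray slid 124 mm. Lift gently.

Emit:
apply_moves(commands=[[[0,0,0.3],0,1],[[0,0,0.6],0,1],[[0,0,0.6],0,1]])

```text
clock: 41.8
tool_pos: [0.4094, -0.0837, 0.0692]
orientation: [-180.0, 0.0, -93.7]
force: [-0.1, 0.8, -4.9]
opening: 0.0117
gripper_force: 30.0
```

Emit:
apply_moves(commands=[[[0,0,0.5],0,1],[[0,0,1.5],0,1],[[0,0,3],0,1],[[0,0,4.5],0,1],[[0,0,6],0,1],[[0,0,7.5],0,1],[[0,0,9],0,1],[[0,0,10],0,1],[[0,0,10.5],0,1],[[0,0,10.5],0,1]])

```text
clock: 42.63
tool_pos: [0.4096, -0.0838, 0.1748]
orientation: [-179.9, 0.0, -93.7]
force: [1.0, 0.1, -5.0]
opening: 0.012
gripper_force: 30.0
```

Emit:
apply_moves(commands=[[[0.4,-0.7,0],0,1],[[1.2,-2.2,0],-0.04,1],[[2.2,-4,0],-0.12,1],[[3.2,-5.8,0],-0.21,1],[[4.2,-7.6,0],-0.3,1],[[5.2,-9.4,0],-0.4,1],[[6.2,-11.2,0],-0.5,1],[[7.2,-13,0],-0.6,1],[[8.2,-14.8,0],-0.7,1],[[9.2,-16.6,0],-0.8,1],[[10.2,-18.4,0],-0.9,1],[[11.2,-20.2,0],-1.0,1],[[12.2,-22,0],-1.1,1],[[13,-23.7,0],-1.2,1],[[13.8,-25.2,0],-1.3,1],[[14.2,-26.1,0],-1.4,1],[[14.4,-26.4,0],-1.48,1],[[14.4,-26.4,0],-1.524,1],[[14.4,-26.4,0],-1.524,1],[[14.4,-26.4,0],-1.524,1]])

```text
clock: 44.3
tool_pos: [0.5524, -0.3482, 0.172]
orientation: [180.0, -0.1, 179.0]
force: [-0.1, -0.3, -4.9]
opening: 0.0118
gripper_force: 30.0
```

```bash
python3 - <<'E'
from h import *
o=ctrl.get_obs();print(o['tool_pos'],o['orientation'],o['force'],o['opening'])
for n in ('top','scene'):
    s=shot(n)
    for lo,hi in (((6,150,80),(16,255,255)),((30,60,60),(48,255,255))):
        for j,a,c in blobs(s,lo,hi,5)[2]:
            X=w(s,c,.14)[:2]
            if abs(X-[.553,-.348]).max()<.15: print(n,a,c.round(1),X.round(3))
    for t,z in (('tray_leg',.117),('mat',0)):
        for r in ctrl.spot_point(s,t):
            if r['score']>.3: print(n,t,round(r['score'],2),w(s,r['at'],z)[:2].round(3))
E
```

```text
[ 0.55240253 -0.34817027  0.17199212] [ 1.79953885e+02 -1.34781140e-01  1.79031908e+02] [-0.08309102 -0.3046069  -4.90971891] 0.011779491332617669
top 28 [453.9 231.8] [ 0.537 -0.377]
top 39 [444.9 249.9] [ 0.487 -0.349]
top tray_leg 0.91 [ 0.656 -0.319]
top tray_leg 0.6 [ 0.652 -0.383]
top tray_leg 0.57 [ 0.448 -0.319]
top tray_leg 0.57 [ 0.455 -0.379]
top mat 0.72 [ 0.547 -0.354]
scene 96 [228.  150.9] [ 0.534 -0.38 ]
scene 107 [201.6 159.7] [ 0.605 -0.382]
scene 63 [189.1 164.7] [ 0.639 -0.38 ]
scene tray_leg 0.85 [ 0.651 -0.376]
scene tray_leg 0.73 [ 0.449 -0.307]
scene tray_leg 0.66 [ 0.452 -0.384]
scene tray_leg 0.58 [ 0.656 -0.302]
scene mat 0.74 [ 0.552 -0.35 ]
scene mat 0.69 [0.718 0.247]
```

Emit:
apply_moves(commands=[[[0,0,-0.6],0,1],[[0,0,-2],0,1],[[0,0,-3.5],0,1],[[0,0,-5],0,1],[[0,0,-6.5],0,1],[[0,0,-8],0,1],[[0,0,-9.3],0,1],[[0,0,-10.2],0,1],[[0,0,-10.7],0,1],[[0,0,-10.7],0,1],[[0,0,-10.7],0,1]])

```text
clock: 45.52
tool_pos: [0.5533, -0.3481, 0.067]
orientation: [-180.0, 0.0, 179.0]
force: [-0.9, -0.5, -4.7]
opening: 0.0117
gripper_force: 30.0
```

Emit:
apply_moves(commands=[[[0,0,-0.1],0,1],[[0,0,-0.2],0,1],[[0,0,-0.3],0,1],[[0,0,-0.3],0,1]])

```text
clock: 45.85
tool_pos: [0.5531, -0.348, 0.0639]
orientation: [-180.0, 0.0, 179.0]
force: [-0.4, -0.8, -3.8]
opening: 0.0121
gripper_force: 30.0
```

Emit:
apply_moves(commands=[[[0,0,-0.1],0,1],[[0,0,-0.15],0,1],[[0,0,-0.15],0,1]])

```text
clock: 46.1
tool_pos: [0.553, -0.348, 0.0622]
orientation: [-180.0, 0.0, 179.0]
force: [-0.5, -0.2, -3.1]
opening: 0.0121
gripper_force: 30.0
```

Emit:
apply_moves(commands=[[[0,0,-0.05],0,1],[[0,0,-0.05],0,1]])

```text
clock: 46.27
tool_pos: [0.5531, -0.348, 0.0622]
orientation: [-180.0, 0.0, 179.0]
force: [-1.0, 2.0, 0.0]
opening: 0.0117
gripper_force: 30.0
```

Landed (the load has gone to 0). Release and retreat.

Emit:
apply_moves(commands=[[[0,0,0],0,0.8],[[0,0,0],0,0.5],[[0,0,0],0,0.4],[[0,0,0],0,0.4],[[0,0,0],0,0.4],[[0,0,0],0,0.4],[[0,0,0],0,0.4],[[0,0,1],0,0.4],[[0,0,3],0,0.4],[[0,0,6],0,0.4],[[0,0,10],0,0.4],[[0,0,13],0,0.4],[[-3,3,14],0,0.4],[[-6,6,14],0,0.4],[[-9,9,14],0,0.4],[[-12,12,14],0,0.4],[[-12,12,14],0,0.4],[[-12,12,14],0,0.4]])

```text
clock: 47.77
tool_pos: [0.4317, -0.2268, 0.2035]
orientation: [-180.0, 0.2, 179.1]
force: [0.3, -0.8, 0.8]
opening: 0.0529
gripper_force: 0.0
```

```bash
python3 - <<'E'
from h import *
o=ctrl.get_obs();print(o['tool_pos'],o['force'],o['opening'])
for n in ('top','scene'):
    s=shot(n)
    for lo,hi in (((6,150,80),(16,255,255)),((30,60,60),(48,255,255))):
        for j,a,c in blobs(s,lo,hi,5)[2]:
            X=w(s,c,.033)[:2]
            if abs(X-[.553,-.348]).max()<.2: print(n,a,c.round(1),X.round(3))
    for t,z in (('tray',.0215),('tray_leg',.005)):
        for r in ctrl.spot_point(s,t):
            if r['score']>.3: print(n,t,round(r['score'],2),w(s,r['at'],z)[:2].round(3))
    m,l,b=blobs(s,(50,100,60),(75,255,255),30)
    ys,xs=np.nonzero(np.isin(l,[i for i,_,_ in b]));P=np.array([w(s,q,.005)[:2] for q in zip(xs,ys)],np.float32)*1000;P=P[(abs(P-[553,-348])<200).all(1)];print(n,'mat',cv2.minAreaRect(P))
s=shot('scene');M=redmask(s,(.446,.276),.04);r=fit([s],[M],[446,276,168],SC,.006);print(r.x,r.fun)
a=cv2.imread('pics/scene0.png')[:,:,::-1].astype(int);b=s['img'].astype(int)
for X in [(.5295,.3595),(.480,.3655),(.431,.3715),(.382,.3775)]:
    u,v=np.round(p(s,[*X,.037])).astype(int);d=np.abs(a-b)[v-6:v+7,u-8:u+9];print(u,v,d.mean().round(1),d.max())
E
```

```text
[ 0.43173151 -0.22675021  0.2035368 ] [ 0.34980744 -0.80396609  0.82448589] 0.05290932470542839
top 252 [393.1 174. ] [ 0.746 -0.234]
top mat ((550.9229736328125, -351.16192626953125), (166.52020263671875, 273.8541564941406), 89.05106353759766)
scene 87 [232.9 184.8] [ 0.536 -0.378]
scene 95 [208.4 194.5] [ 0.607 -0.375]
scene 429 [179.4 226.4] [ 0.717 -0.301]
scene 5 [185.2 237.2] [ 0.719 -0.257]
scene 39 [187.6 260.7] [ 0.744 -0.18 ]
scene 57 [196.2 199.6] [ 0.642 -0.373]
scene tray 0.81 [ 0.558 -0.345]
scene tray_leg 0.86 [ 0.462 -0.37 ]
scene tray_leg 0.79 [ 0.452 -0.308]
scene tray_leg 0.78 [ 0.652 -0.307]
scene tray_leg 0.62 [ 0.657 -0.377]
scene mat ((551.6221313476562, -341.4233093261719), (168.57228088378906, 270.68731689453125), 87.19245147705078)
[447.25996351 272.72042127 178.82153916] -0.7819533415930974
399 390 15.3 138
422 381 15.0 137
444 372 15.1 140
466 363 13.3 135
```

```bash
python3 -c "
from plant import ctrl
print(ctrl.close_job())"
```

```text
the job is handed in; nothing more can be done
None
```

I handed the job in at about 48 s on the robot clock (the call returned no verdict): all four switches are off, the tray stands on the mat with all four scraps as far as I could see (three in the last pictures, the fourth seen in it just before lowering), the scraper is upright on its tile, and the kettle, soap and mug were left alone.

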